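Stack the sample totes on the sled and slide it to the pick-up line

TASK

Pack the sample tubs for pick-up: stand every loose tub upright in a tote, and stack all the loose totes in one column on the tote fixed to the sled, each turned half round to the one below so that it stands on the ledges and does not nest, with no tub left on the bench. When all is packed and stacked, slide the loaded sled along the bench, without lifting it, until its front edge lies along the scribed line. Leave the jar and beaker alone.

Things in the scene. Friction and masses are not known exactly. Their poses are not given: they have to be found in the camera images.
- sled_tote (a point): Middle of the tote fixed for good on the sled: same kind as the loose totes (see toteA), thumb tab at +x, this point 42 above the bench, underside 10, rim 74. Axes are the sled's, z up. The sled is a loose steel plate 170 (x) x 150 (y) x 10 thick, 550 g. Its front edge lies 40 from this point along +y.
- edge_far (a point): One end of the sled's front edge (plate corner), at (+85, +40, -37) mm from sled_tote in its axes. The sled's back, at -y, has an upstand to push on: 8 thick, 170 long, 28 high from the bench, its outer face 111 from sled_tote along -y; 68 of free space between upstand and tote.
- edge_near (a point): The other end of the sled's front edge, at (-85, +40, -37) mm from sled_tote.
- line: Straight white line scribed on the black bench, 2 wide, 320 long, short cross ticks at its ends; only a mark, nothing stops the sled there. Origin at its middle, x along it, y across it, pointing on away from where the sled starts (roughly to the robot's left).
- toteA_mid (a point): Loose grey stack-nest tote, 144 (x) x 68 (y) x 64 high, 130 g; point at its middle, 32 above its underside, z up. Upper half: upright rim band 144 x 68, to grip across the 68. Lower half narrower, 106 x 53, feet at its ends. Thumb tab 44 wide juts 13 out at the rim of its +x end: this shows the facing. Inside: floor 4 thick, well 100 x 47, wider above.
- toteB_mid (a point): Same tote as toteA. Tab over the same end as that of the tote below: it nests, sitting only 32 higher (or on the tub inside). Turned half round, tab over the other end: its feet land on ledges 8 below the rim of the tote below and it stacks, 56 higher, with 3 of play each way, held by the rim.
- toteC_mid (a point): Same tote as toteA. The small ledges inside each tote reach only 12 in from the inner end faces (136 apart), so the middle is open: set a tub there with the fingers one behind the other along the tote's length.
- tub0_mid (a point): Closed white sample tub, upright cylinder, 40 across the lid (top 10), 38 below it, 44 high, 60 g; this point is its centre, 22 above its underside. In a tote with another stacked on it 52 of height is free.
- tub1_mid (a point): Another such tub.
- tub2_mid (a point): Another such tub.
- jar: bystander: amber jar with yellow cap, 72 across, 85 high; origin under its centre
- beaker: bystander: glass beaker, 70 across, 80 high; origin under its centre
There are look-alikes about, which are no part of the job. Leave any pink or turquoise look-alike of the part that bears tub1_mid alone.

How it is judged:
On the way, in this order (a step that is already met when the one before it is completed fails the run):
1. every tub stands in a tote and all totes are stacked on the sled, not nested (((x of toteA_mid in the frame of sled_tote between -0.007 and 0.007 m and y of toteA_mid in the frame of sled_tote between -0.007 and 0.007 m and z of toteA_mid in the frame of sled_tote between 0.052 and 0.06 m) or (x of toteA_mid in the frame of toteB_mid between -0.007 and 0.007 m and y of toteA_mid in the frame of toteB_mid between -0.007 and 0.007 m and z of toteA_mid in the frame of toteB_mid between 0.052 and 0.06 m) or (x of toteA_mid in the frame of toteC_mid between -0.007 and 0.007 m and y of toteA_mid in the frame of toteC_mid between -0.007 and 0.007 m and z of toteA_mid in the frame of toteC_mid between 0.052 and 0.06 m)) and ((x of toteB_mid in the frame of sled_tote between -0.007 and 0.007 m and y of toteB_mid in the frame of sled_tote between -0.007 and 0.007 m and z of toteB_mid in the frame of sled_tote between 0.052 and 0.06 m) or (x of toteB_mid in the frame of toteA_mid between -0.007 and 0.007 m and y of toteB_mid in the frame of toteA_mid between -0.007 and 0.007 m and z of toteB_mid in the frame of toteA_mid between 0.052 and 0.06 m) or (x of toteB_mid in the frame of toteC_mid between -0.007 and 0.007 m and y of toteB_mid in the frame of toteC_mid between -0.007 and 0.007 m and z of toteB_mid in the frame of toteC_mid between 0.052 and 0.06 m)) and ((x of toteC_mid in the frame of sled_tote between -0.007 and 0.007 m and y of toteC_mid in the frame of sled_tote between -0.007 and 0.007 m and z of toteC_mid in the frame of sled_tote between 0.052 and 0.06 m) or (x of toteC_mid in the frame of toteA_mid between -0.007 and 0.007 m and y of toteC_mid in the frame of toteA_mid between -0.007 and 0.007 m and z of toteC_mid in the frame of toteA_mid between 0.052 and 0.06 m) or (x of toteC_mid in the frame of toteB_mid between -0.007 and 0.007 m and y of toteC_mid in the frame of toteB_mid between -0.007 and 0.007 m and z of toteC_mid in the frame of toteB_mid between 0.052 and 0.06 m)) and angle between each of toteA_mid, toteB_mid, toteC_mid's own z axis and vertical below 0.06 rad and ((x of tub0_mid in the frame of sled_tote between -0.04 and 0.04 m and y of tub0_mid in the frame of sled_tote between -0.02 and 0.02 m and z of tub0_mid in the frame of sled_tote between -0.012 and 0 m) or (x of tub0_mid in the frame of toteA_mid between -0.04 and 0.04 m and y of tub0_mid in the frame of toteA_mid between -0.02 and 0.02 m and z of tub0_mid in the frame of toteA_mid between -0.012 and 0 m) or (x of tub0_mid in the frame of toteB_mid between -0.04 and 0.04 m and y of tub0_mid in the frame of toteB_mid between -0.02 and 0.02 m and z of tub0_mid in the frame of toteB_mid between -0.012 and 0 m) or (x of tub0_mid in the frame of toteC_mid between -0.04 and 0.04 m and y of tub0_mid in the frame of toteC_mid between -0.02 and 0.02 m and z of tub0_mid in the frame of toteC_mid between -0.012 and 0 m)) and ((x of tub1_mid in the frame of sled_tote between -0.04 and 0.04 m and y of tub1_mid in the frame of sled_tote between -0.02 and 0.02 m and z of tub1_mid in the frame of sled_tote between -0.012 and 0 m) or (x of tub1_mid in the frame of toteA_mid between -0.04 and 0.04 m and y of tub1_mid in the frame of toteA_mid between -0.02 and 0.02 m and z of tub1_mid in the frame of toteA_mid between -0.012 and 0 m) or (x of tub1_mid in the frame of toteB_mid between -0.04 and 0.04 m and y of tub1_mid in the frame of toteB_mid between -0.02 and 0.02 m and z of tub1_mid in the frame of toteB_mid between -0.012 and 0 m) or (x of tub1_mid in the frame of toteC_mid between -0.04 and 0.04 m and y of tub1_mid in the frame of toteC_mid between -0.02 and 0.02 m and z of tub1_mid in the frame of toteC_mid between -0.012 and 0 m)) and ((x of tub2_mid in the frame of sled_tote between -0.04 and 0.04 m and y of tub2_mid in the frame of sled_tote between -0.02 and 0.02 m and z of tub2_mid in the frame of sled_tote between -0.012 and 0 m) or (x of tub2_mid in the frame of toteA_mid between -0.04 and 0.04 m and y of tub2_mid in the frame of toteA_mid between -0.02 and 0.02 m and z of tub2_mid in the frame of toteA_mid between -0.012 and 0 m) or (x of tub2_mid in the frame of toteB_mid between -0.04 and 0.04 m and y of tub2_mid in the frame of toteB_mid between -0.02 and 0.02 m and z of tub2_mid in the frame of toteB_mid between -0.012 and 0 m) or (x of tub2_mid in the frame of toteC_mid between -0.04 and 0.04 m and y of tub2_mid in the frame of toteC_mid between -0.02 and 0.02 m and z of tub2_mid in the frame of toteC_mid between -0.012 and 0 m)) and angle between each of tub0_mid, tub1_mid, tub2_mid's own z axis and vertical below 0.15 rad), for 0.2 s.
2. the sled's front edge lies along the line (y of edge_far in the frame of line between -0.005 and 0.005 m and x of edge_far in the frame of line between -0.16 and 0.16 m and y of edge_near in the frame of line between -0.005 and 0.005 m and x of edge_near in the frame of line between -0.16 and 0.16 m), for 0.2 s.
At the end, for the whole second after the job is handed in: Every tub upright in a tote (one of the column or the sled's own); every loose tote level and stacked 56 mm (52 to 60) above another tote of the column, centred within 7 mm; both ends of the sled's front edge within 5 mm of the scribed line and between its ticks (all of step 1 and all of step 2); the robot touches nothing.
It fails at once if the jar or the beaker is moved more than 3 cm (distance of any of jar, beaker from where it was at the start of the episode above 0.03 m).
It fails at once if the sled is lifted off the bench (height (world z) of any of edge_far, edge_near above 0.03 m).
Of toteA, toteB, toteC only 2 to 3 are there at a start; the rules pass over those that are not, and their reading is None.
At some moment in a run one of tub0, tub1, tub2 may be knocked a few centimetres aside while the robot is not near it.
It also fails if it takes over 210 s, if anything falls off the work surface, if the arm or the gripper's body presses on something with over 40 N, if the wrist force passes 120 N, or if a joint passes its speed limit or range.

ROBOT

A 6-joint arm with a two-finger parallel gripper is mounted at the origin on the work surface. World frame = base frame: x ahead of the robot, y to its left, z up, the work surface at z = 0. Lengths are in m, angles in rad, forces in N, time in s.
With the tool pointing down it reaches from about 0.225 to 0.875 m from the base axis. Payload 3.4 kg.
Tool frame: the origin (TCP) lies at the very end of the fingers, on their centre line; the grasp point (between the pads) lies behind it (manip.tcp_to_grasp is the z of the grasp point in the tool frame, in m); z points along the fingers, y is the direction in which the jaws open and shut (so a half turn about z gives the same grasp; the last joint's range is limited). The gripper opens to 85 mm and grips with 20 to 120 N. Pads are 22 mm wide; open, the fingers measure 114 mm over their backs; the gripper's body (76 mm by 85 mm) begins 54 mm behind the grasp point. The pads swing forward as they close: fully open they stand 13 mm farther back than shut.
Start: joints at [1.176, 0.276, 1.505, -0, 1.361, -0.121], TCP at [0.155, 0.554, 0.231] pointing down, gripper open.
Joint ranges: [-2.89, 2.89], [-0.75, 2.08], [0.22, 2.7], [-1.18, 4.32], [0.11, 2.71], [-2.7, 2.7]. Speed limits (rad/s): [2.57, 2.57, 3.14, 3.14, 3.14, 3.14].

INTERFACE

Orientations are given as a unit quaternion [w, x, y, z].
In Python, from rig import manip, eyes gives the robot as it stands.
- The arm moves only by the tool servo_tool, never from a script. Its argument "increments" is a list of rows, each an object with "slide": the shift along the tool's x, y, z in m, a list of three; "spin": the turn about the tool's z in degrees. A call has 1 to 8 rows; each row shifts and turns the commanded pose from where the row before left it, along the tool's axes as they then stand; what a row does not reach is not made up. A row lasts 1/10 s, in which the tool goes at most 50 mm and 8.59 degrees, less where a joint would pass 70% of its speed; a pose out of reach is approached as far as the arm can. A call is refused whole if a number of a shift passes 0.05 or a number of a turn 8.59, either way. A call with a gripper value outside its range is refused whole. "hand" is the opening, from 0 (shut) to 1 (fully open), set as the call begins (left out, the last holds). The fingers move at their own pace and stop on an object; "newtons" is the grip in N (left out, the last holds). Time passes only in rows, so rows that do not move let the fingers close. It gives the time, the measured TCP pose, the force and the opening at its end, in the units of the state.
- manip.get_state(): the state, without advancing time (a new reading comes with each control period).
- eyes.get_image(name): name is "scene" or "top" or "wrist"; returns the picture (400x640x3 uint8, blue, green, red); there is no depth.
- eyes.calibration(name): a dict with "fx", "fy", "cx", "cy" (pixels), "rvec" (rotation vector, rad) and "tvec" (3), from world to camera coordinates, as OpenCV has them; the wrist camera has in their place "hand_eye" (4x4, takes a point from camera to tool coordinates, whose origin is the TCP and whose axes are the flange's). Camera axes: x right, y down, z forward; pixel columns grow to the right and rows downward; lengths in m; the calibration is good to about 2 mm. A picture is of the moment at which its call begins: read the wrist's pose just before it. calibration takes no time and is no camera call.
- manip.sign_off(): hands the job in, once; it reports no verdict.
The state is a dict: "clock": time; "qpos": joint angles; "qd": joint speeds; "effort": joint torques, N m; "position": TCP position; "ee_rot": TCP orientation; "contact_force": force on the tool from outside, world axes, zero at the start; "moment": the same for the moment, N m; "width": finger opening in m.
Only numpy, scipy, OpenCV 4.12 (cv2) and the standard library are available. Lean on these libraries where they do the work, as an engineer would, in place of code of your own. Each camera call takes 0.05 s, during which the arm holds its last target.

## Working session

There is one attempt and no reset: what is moved stays moved. The work goes in short steps, Python scripts to look and compute and a tool call to move; the robot and the scene stay as the last step left them, time stands still between calls to the robot, and variables do not carry over. Pictures are saved under pics/ and viewed, and the job is handed in when it is done.

Besides the shell and the picture viewer there is one more tool, called after "Emit:" as name([rows], argument=value, ...), one row to a line, values as JSON. servo_tool: Moves the arm, as the interface text tells. Its arguments: {"type":"object","properties":{"increments":{"type":"array","items":{"type":"object","properties":{"slide":{"type":"array","items":{"type":"number"}},"spin":{"type":"number"}}}},"hand":{"type":"number"},"newtons":{"type":"number"}},"required":["increments"]}

```bash
mkdir -p pics; ls; python3 - <<'E'
from rig import manip, eyes
import cv2
print(manip.get_state()); print(manip.tcp_to_grasp)
for n in ["scene","top","wrist"]:
    cv2.imwrite(f"pics/{n}0.png",eyes.get_image(n)); print(n,eyes.calibration(n))
E
```

```text
pics
{'clock': 0.0, 'qpos': array([ 1.17602510e+00,  2.76596179e-01,  1.50614700e+00,  2.72257980e-05,
        1.36069235e+00, -1.20997579e-01]), 'qd': array([-0.00054901, -0.00133644,  0.00041237,  0.00215892,  0.00061262,
        0.00105582]), 'effort': array([ 3.61440761e-04, -4.16766322e+01, -2.45798957e+01, -3.30791863e-05,
        1.10367645e-02,  8.07726686e-07]), 'position': array([0.15524915, 0.55309268, 0.23043351]), 'ee_rot': array([-2.47870327e-04,  1.36462496e-01,  9.90644809e-01, -8.87573560e-04]), 'contact_force': array([-0.72243879, -0.31116336,  0.11229455]), 'moment': array([-0.04234914,  0.03075271,  0.02770493]), 'width': 0.08516251716164831}
-0.0187
scene {'fx': 386.99326004756006, 'fy': 386.99326004756006, 'cx': 322.9089770947364, 'cy': 198.74815615528834, 'rvec': array([ 1.74806219,  1.8040912 , -0.69679449]), 'tvec': array([-0.05805423, -0.38581322,  1.44301464])}
top {'fx': 430.38715606854925, 'fy': 430.38715606854925, 'cx': 318.4104836336668, 'cy': 199.01898688460514, 'rvec': array([ 2.12595202, -2.14577344,  0.1155613 ]), 'tvec': array([0.07667516, 0.55745168, 1.23672543])}
wrist {'fx': 321.25046904435277, 'fy': 321.25046904435277, 'cx': 315.2591393862096, 'cy': 193.40780477765847, 'hand_eye': array([[-1.30874031e-03, -9.65973739e-01, -2.58636855e-01,
         6.47129094e-02],
       [ 9.99999140e-01, -1.28697480e-03, -2.53464766e-04,
         5.38287233e-04],
       [-8.80188054e-05, -2.58636964e-01,  9.65974592e-01,
        -1.41611157e-01],
       [ 0.00000000e+00,  0.00000000e+00,  0.00000000e+00,
         1.00000000e+00]])}
```

View pics/scene0.png

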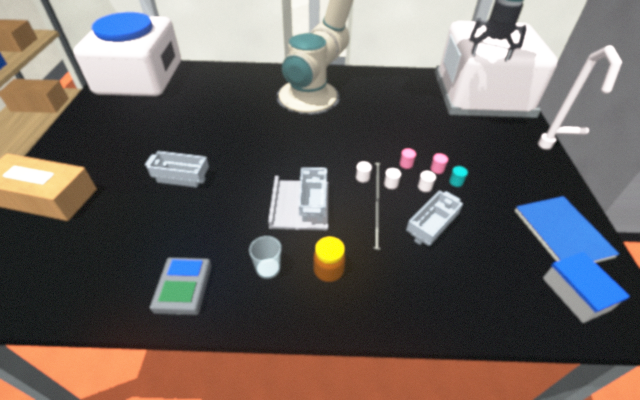

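View pics/top0.png

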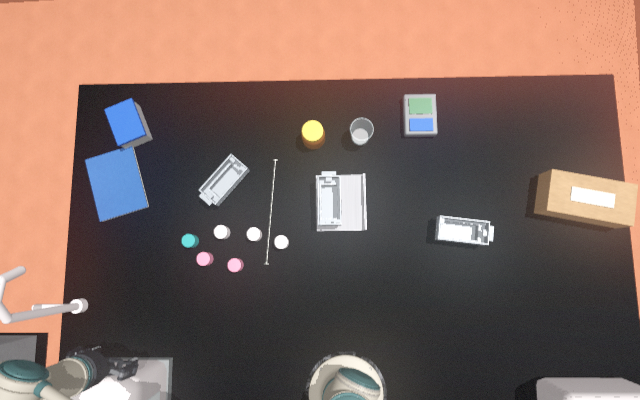

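View pics/wrist0.png

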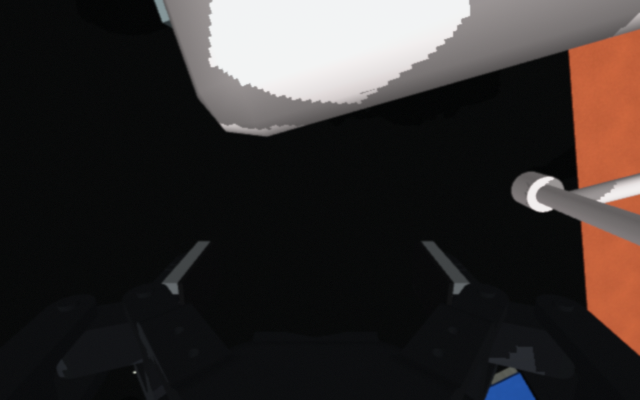

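```bash
cat > h.py <<'E'
from rig import manip, eyes
import cv2, numpy as np
from scipy.spatial.transform import Rotation as R
def cam(n,st=None):
    c=eyes.calibration(n); K=np.array([[c['fx'],0,c['cx']],[0,c['fy'],c['cy']],[0,0,1.]])
    if 'hand_eye' in c:
        st=st or manip.get_state(); q=st['ee_rot']; T=np.eye(4); T[:3,:3]=R.from_quat([q[1],q[2],q[3],q[0]]).as_matrix(); T[:3,3]=st['position']
        M=T@c['hand_eye']; return K,M[:3,:3],M[:3,3]
    Rm=cv2.Rodrigues(c['rvec'])[0]; return K,Rm.T,-Rm.T@c['tvec']
def ray(cm,px,z):
    K,Rw,C=cm; px=np.atleast_2d(px).astype(float)
    d=(Rw@np.linalg.inv(K)@np.c_[px,np.ones(len(px))].T).T
    return C+d*((z-C[2])/d[:,2])[:,None]
def proj(cm,P):
    K,Rw,C=cm; p=(K@Rw.T@(np.atleast_2d(P)-C).T).T; return p[:,:2]/p[:,2:]
def snap(n,name):
    st=manip.get_state(); im=eyes.get_image(n); cv2.imwrite(f"pics/{name}.png",im); return im,cam(n,st),st
def yaw(st):
    q=st['ee_rot']; M=R.from_quat([q[1],q[2],q[3],q[0]]).as_matrix(); return M
E
python3 - <<'E'
from h import *
im=cv2.imread("pics/top0.png"); cm=cam("top")
for n,p in dict(w1=(221,232),w2=(254,234),w3=(281,242),p1=(204,259),p2=(235,265),t=(190,241)).items(): print(n,ray(cm,p,.044)[0].round(3))
print('line',ray(cm,[(276,160),(267,264)],0).round(3))
c=cv2.resize(im[140:280,170:510],None,fx=2.35,fy=2.35,interpolation=cv2.INTER_CUBIC);cv2.imwrite("pics/topc.png",c); print(c.shape)
print(cam("top")[2])
E
```

```text
w1 [0.463 0.359 0.044]
w2 [0.456 0.261 0.044]
w3 [0.432 0.182 0.044]
p1 [0.384 0.407 0.044]
p2 [0.366 0.316 0.044]
t [0.437 0.45  0.044]
line [[0.688 0.204 0.   ]
 [0.368 0.229 0.   ]]
(329, 799, 3)
[0.38237011 0.03415031 1.30336031]
```

View pics/topc.png

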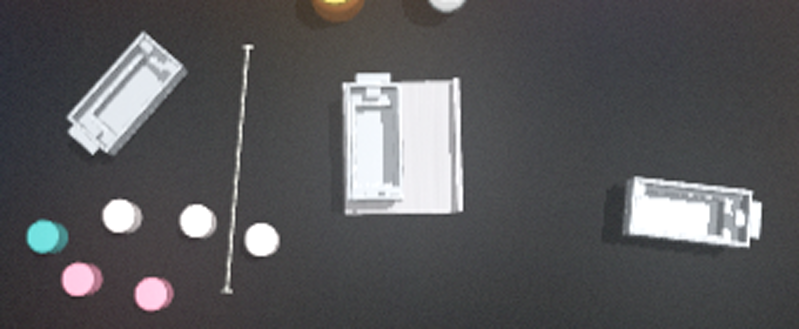

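```bash
cat >> h.py <<'E'
def rows(P,jaw=None,n=None,st=None):
    """plan to world P, jaw heading deg; prints rows"""
    st=st or manip.get_state(); M=yaw(st); p=st['position']; h=np.degrees(np.arctan2(M[1,1],M[0,1]))
    dj=0 if jaw is None else (jaw-h+180)%360-180
    d=np.array(P)-p
    n=n or int(max(1,np.ceil(np.linalg.norm(d)/.045),np.ceil(abs(dj)/8.5)))
    print('n',n,'pos',p.round(4),'jaw',round(h,2),'d',d.round(4),'spin tot',round(-dj,2),'q6 end approx', np.degrees(st['qpos'][5]).round(0))
    out=[]; 
    for i in range(n):
        a=np.radians(h+dj*i/n); y=np.array([np.cos(a),np.sin(a),0]); x=np.array([-np.sin(a),np.cos(a),0]);s=d/n
        out.append('{"slide":[%.3f,%.3f,%.3f],"spin":%.2f}'%(s@x,s@y,-s[2],-dj/n))
    for i in range(0,n,8): print('['+','.join(out[i:i+8])+']')
E
python3 -c "
from h import *
rows([.40,.23,.26],0)"
```

```text
n 10 pos [0.1553 0.5532 0.2306] jaw 74.31 d [ 0.2447 -0.3232  0.0294] spin tot 74.31 q6 end approx -7.0
[{"slide":[-0.032,-0.025,-0.003],"spin":7.43},{"slide":[-0.035,-0.020,-0.003],"spin":7.43},{"slide":[-0.037,-0.015,-0.003],"spin":7.43},{"slide":[-0.039,-0.010,-0.003],"spin":7.43},{"slide":[-0.040,-0.005,-0.003],"spin":7.43},{"slide":[-0.041,-0.000,-0.003],"spin":7.43},{"slide":[-0.040,0.005,-0.003],"spin":7.43},{"slide":[-0.039,0.010,-0.003],"spin":7.43}]
[{"slide":[-0.038,0.015,-0.003],"spin":7.43},{"slide":[-0.035,0.020,-0.003],"spin":7.43}]
```

Emit:
servo_tool([
  {"slide": [-0.032, -0.025, -0.003], "spin": 7.43},
  {"slide": [-0.035, -0.02, -0.003], "spin": 7.43},
  {"slide": [-0.037, -0.015, -0.003], "spin": 7.43},
  {"slide": [-0.039, -0.01, -0.003], "spin": 7.43},
  {"slide": [-0.04, -0.005, -0.003], "spin": 7.43},
  {"slide": [-0.041, -0.0, -0.003], "spin": 7.43},
  {"slide": [-0.04, 0.005, -0.003], "spin": 7.43},
  {"slide": [-0.039, 0.01, -0.003], "spin": 7.43},
])

```text
clock: 0.95
position: [0.3508, 0.2944, 0.2553]
ee_rot: [-0.0, 0.612, 0.791, 0.0]
contact_force: [1.9, 0.7, -0.2]
width: 0.0853
```

Emit:
servo_tool([
  {"slide": [-0.038, 0.015, -0.003], "spin": 7.43},
  {"slide": [-0.035, 0.02, -0.003], "spin": 7.43},
  {"slide": [0, 0, 0]},
  {"slide": [0, 0, 0]},
  {"slide": [0, 0, 0]},
])

```text
$.increments[2]: bad value
```

```bash
python3 -c "
from h import *
im,cm,st=snap('wrist','w1'); print(st['clock'],st['position'],np.degrees(np.arctan2(yaw(st)[1,1],yaw(st)[0,1])),yaw(st)[:,2])
for n,p in dict(w1=(.463,.359,.044),w2=(.456,.261,.044),w3=(.432,.182,.044)).items(): print(n,proj(cm,p))"
```

```text
0.95 [0.35077631 0.29442895 0.25531391] 14.574919978902187 [-2.63511294e-05  2.87633204e-05 -9.99999999e-01]
w1 [[429.40370464 137.0700135 ]]
w2 [[395.09695392 218.17671492]]
w3 [[356.07169077 272.94923663]]
```

View pics/w1.png

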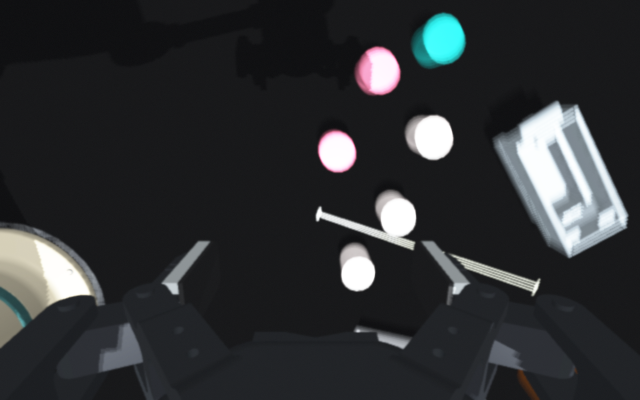

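```bash
python3 -c "
from h import *
rows([.432,.182,.16],0)"
```

```text
n 4 pos [0.3548 0.2898 0.2558] jaw 14.16 d [ 0.0772 -0.1078 -0.0958] spin tot 14.16 q6 end approx 17.0
[{"slide":[-0.031,0.012,0.024],"spin":3.54},{"slide":[-0.030,0.014,0.024],"spin":3.54},{"slide":[-0.029,0.016,0.024],"spin":3.54},{"slide":[-0.028,0.018,0.024],"spin":3.54}]
```

Emit:
servo_tool([
  {"slide": [-0.031, 0.012, 0.024], "spin": 3.6},
  {"slide": [-0.03, 0.014, 0.024], "spin": 3.6},
  {"slide": [-0.029, 0.016, 0.024], "spin": 3.6},
  {"slide": [-0.028, 0.018, 0.024], "spin": 3.6},
  {"slide": [0, 0, 0], "spin": 0},
  {"slide": [0, 0, 0], "spin": 0},
  {"slide": [0, 0, 0], "spin": 0},
])

```text
clock: 1.7
position: [0.4289, 0.19, 0.1599]
ee_rot: [-0.0, 0.704, 0.71, 0.001]
contact_force: [0.3, 0.6, -0.2]
width: 0.0855
```

```bash
cat >> h.py <<'E'
def whites(im,cm,z=.044,thr=150,amin=200):
    hsv=cv2.cvtColor(im,cv2.COLOR_BGR2HSV); m=((hsv[...,2]>thr)&(hsv[...,1]<40)).astype(np.uint8)
    n,l,s,c=cv2.connectedComponentsWithStats(m)
    for i in range(1,n):
        if s[i,4]>amin:
            ys,xs=np.where(l==i); (cx,cy),r=cv2.minEnclosingCircle(np.c_[xs,ys].astype(np.float32))
            print('blob',s[i],c[i].round(1),'circ',round(cx,1),round(cy,1),round(r,1),'->',ray(cm,(cx,cy),z)[0].round(4))
E
python3 -c "
from h import *
im,cm,st=snap('wrist','w2'); print(st['clock'],st['position'],np.degrees(np.arctan2(yaw(st)[1,1],yaw(st)[0,1])))
whites(im,cm,thr=245)"
```

```text
1.7 [0.42892858 0.18997866 0.15992   ] 0.5358523986701353
blob [ 207    0   51   41 1765] [232.2  17.8] circ 231.3 14.5 26.9 -> [0.3679 0.3201 0.044 ]
blob [ 575    0   65   71 1932] [617.1  28.2] circ 607.0 33.3 46.2 -> [0.6427 0.31   0.044 ]
blob [ 328   67   52   53 2164] [352.9  93. ] circ 352.3 92.8 26.9 -> [0.4574 0.2668 0.044 ]
blob [ 251  125  343   45 1379] [420.7 147. ] circ 422.0 142.5 171.7 -> [0.5143 0.2294 0.044 ]
blob [ 297  166   48   52 1927] [320.2 192.6] circ 320.1 191.8 26.2 -> [0.4337 0.1882 0.044 ]
blob [350 285  65  47 526] [367.2 302. ] circ 380.0 308.5 37.5 -> [0.4899 0.078  0.044 ]
blob [  0 314  14  34 283] [  4.5 331.4] circ 0.5 330.5 16.5 -> [0.1367 0.0521 0.044 ]
blob [377 332  39  12 327] [394.2 336. ] circ 396.0 333.5 19.1 -> [0.5066 0.0513 0.044 ]
blob [486 388  49  11 265] [510.8 394.8] circ 510.0 394.0 24.2 -> [ 0.6253 -0.0184  0.044 ]
```

View pics/w2.png

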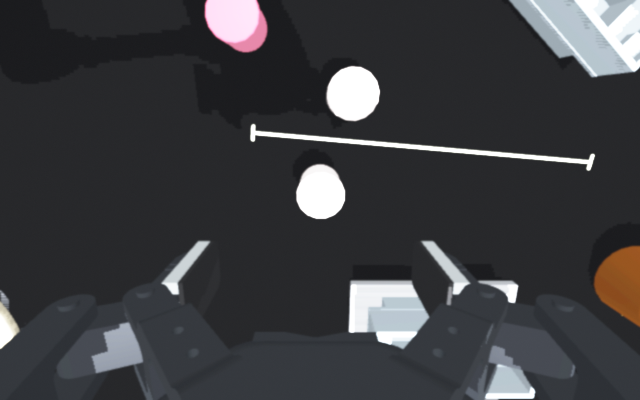

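Emit:
servo_tool([
  {"slide": [-0.003, 0.0045, 0.04], "spin": 0.5},
  {"slide": [0, 0, 0.04], "spin": 0},
  {"slide": [0, 0, 0.04], "spin": 0},
  {"slide": [0, 0, 0.02], "spin": 0},
  {"slide": [0, 0, 0.008], "spin": 0},
  {"slide": [0, 0, 0], "spin": 0},
])

```text
clock: 2.35
position: [0.4333, 0.1869, 0.0112]
ee_rot: [-0.0, 0.707, 0.707, -0.0]
contact_force: [0.2, -0.1, 0.1]
width: 0.0852
```

Emit:
servo_tool([
  {"slide": [0, 0, 0], "spin": 0},
  {"slide": [0, 0, 0], "spin": 0},
  {"slide": [0, 0, 0], "spin": 0},
  {"slide": [0, 0, 0], "spin": 0},
  {"slide": [0, 0, 0], "spin": 0},
  {"slide": [0, 0, 0], "spin": 0},
], hand=0, newtons=25)

```text
clock: 2.95
position: [0.4344, 0.1865, 0.0125]
ee_rot: [0.0, 0.707, 0.707, 0.001]
contact_force: [-2.1, 0.8, 5.2]
width: 0.0389
```

Emit:
servo_tool([
  {"slide": [0, 0, -0.03], "spin": 0},
  {"slide": [0, 0, -0.05], "spin": 0},
  {"slide": [0, 0, -0.05], "spin": 0},
  {"slide": [0, 0, -0.05], "spin": 0},
  {"slide": [0, 0, 0], "spin": 0},
])

```text
clock: 3.45
position: [0.4382, 0.1874, 0.1987]
ee_rot: [0.004, 0.707, 0.707, 0.007]
contact_force: [-0.1, 0.0, -0.8]
width: 0.039
```

```bash
python3 -c "
from h import *
im,cm,st=snap('wrist','w3'); print(st['clock'],st['position'],np.degrees(np.arctan2(yaw(st)[1,1],yaw(st)[0,1])),st['width'])"
```

```text
3.45 [0.43820384 0.18738009 0.19869869] -0.033474509399684334 0.03901358539923371
```

View pics/w3.png

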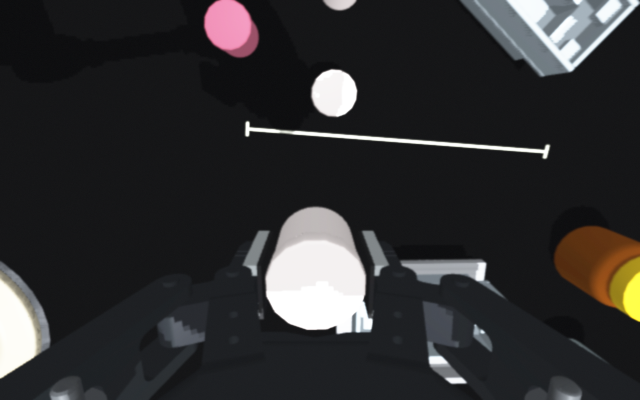

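```bash
python3 -c "
from h import *
print(ray(cam('top'),[(329,201)],.074))
rows([.55,-.09,.30],0)"
```

```text
[[0.54725432 0.04000334 0.074     ]]
n 8 pos [0.436  0.1868 0.1953] jaw -0.03 d [ 0.114  -0.2768  0.1047] spin tot -0.03 q6 end approx 15.0
[{"slide":[-0.035,0.014,-0.013],"spin":-0.00},{"slide":[-0.035,0.014,-0.013],"spin":-0.00},{"slide":[-0.035,0.014,-0.013],"spin":-0.00},{"slide":[-0.035,0.014,-0.013],"spin":-0.00},{"slide":[-0.035,0.014,-0.013],"spin":-0.00},{"slide":[-0.035,0.014,-0.013],"spin":-0.00},{"slide":[-0.035,0.014,-0.013],"spin":-0.00},{"slide":[-0.035,0.014,-0.013],"spin":-0.00}]
```

Emit:
servo_tool([
  {"slide": [-0.03, 0.014, -0.013], "spin": 0},
  {"slide": [-0.03, 0.014, -0.013], "spin": 0},
  {"slide": [-0.03, 0.014, -0.013], "spin": 0},
  {"slide": [-0.03, 0.014, -0.013], "spin": 0},
  {"slide": [-0.03, 0.014, -0.013], "spin": 0},
  {"slide": [-0.03, 0.014, -0.013], "spin": 0},
  {"slide": [-0.03, 0.014, -0.013], "spin": 0},
  {"slide": [-0.03, 0.014, -0.013], "spin": 0},
])

```text
clock: 4.3
position: [0.5449, -0.0551, 0.2938]
ee_rot: [-0.002, 0.707, 0.707, -0.001]
contact_force: [-0.3, 0.9, 0.3]
width: 0.0387
```

Emit:
servo_tool([
  {"slide": [0, 0, 0], "spin": 0},
  {"slide": [0, 0, 0], "spin": 0},
  {"slide": [0, 0, 0], "spin": 0},
])

```text
clock: 4.6
position: [0.5442, -0.053, 0.2937]
ee_rot: [-0.002, 0.707, 0.707, -0.001]
contact_force: [-0.3, 0.4, -1.7]
width: 0.0388
```

```bash
python3 -c "
from h import *
im,cm,st=snap('wrist','w4'); print(st['clock'],st['position'],np.degrees(np.arctan2(yaw(st)[1,1],yaw(st)[0,1])),st['width'])
np.savez('w4.npz',im=im,K=cm[0],R=cm[1],C=cm[2])
print(proj(cm,[.547,.04,.074]))"
```

```text
4.6 [ 0.54418789 -0.05297226  0.29368851] -0.006520463889317914 0.03877324133199466
[[317.78804837  81.28673274]]
```

View pics/w4.png

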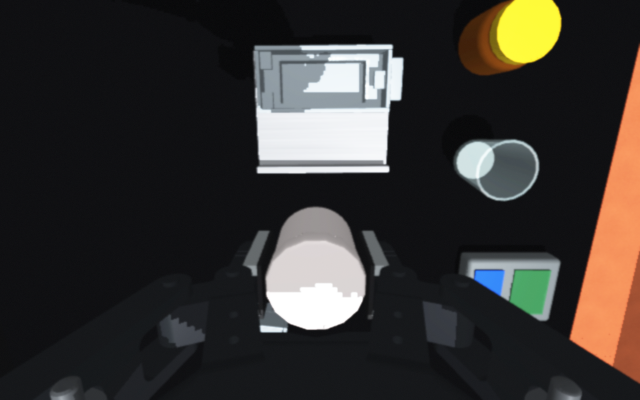

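```bash
cat >> h.py <<'E'
def crop(im,x0,y0,x1,y1,f,name):
    c=cv2.resize(im[y0:y1,x0:x1],None,fx=f,fy=f,interpolation=cv2.INTER_CUBIC); cv2.imwrite(f'pics/{name}.png',c)
E
python3 -c "
from h import *
im=cv2.imread('pics/w4.png'); crop(im,245,35,415,180,4.7,'w4c')"
```

```text
(no output)
```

View pics/w4c.png

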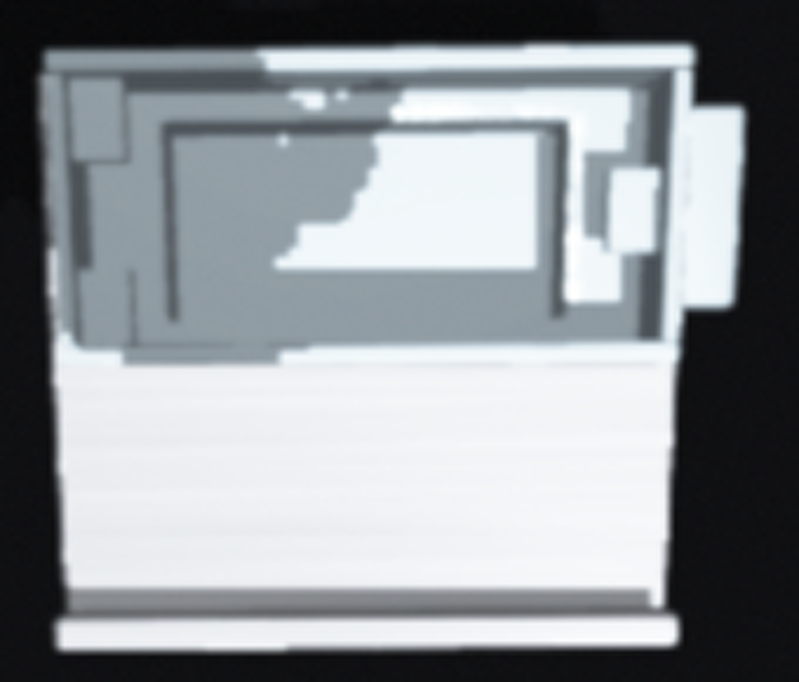

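```bash
python3 -c "
from h import *
d=np.load('w4.npz'); cm=(d['K'],d['R'],d['C'])
f=lambda c: np.array(c)/4.7+[245,35]-.4
r=ray(cm,f([(42,50),(694,44),(680,360),(56,362)]),.074); print(r.round(4), r.mean(0).round(4))
print(np.linalg.norm(r-np.roll(r,-1,0),axis=1), np.degrees(np.arctan2(*(r[1]-r[0])[1::-1])),np.degrees(np.arctan2(*(r[2]-r[3])[1::-1])))
u=ray(cm,f([(56,648),(680,644)]),.028); print(u,u.mean(0),np.linalg.norm(u[0]-u[1]),np.degrees(np.arctan2(*(u[1]-u[0])[1::-1])))
"
```

```text
[[0.4803 0.0755 0.074 ]
 [0.6241 0.0765 0.074 ]
 [0.6249 0.009  0.074 ]
 [0.4802 0.0088 0.074 ]] [0.5524 0.0424 0.074 ]
[0.14377572 0.06745667 0.14470752 0.06674452] 0.38033555633968075 0.09774859792447523
[[ 0.46824696 -0.06775235  0.028     ]
 [ 0.63939213 -0.06680079  0.028     ]] [ 0.55381955 -0.06727657  0.028     ] 0.1711478102224349 0.3185588603016883
```

Emit:
servo_tool([
  {"slide": [0.032, 0.003, 0.02], "spin": 0},
  {"slide": [0.032, 0.003, 0.03], "spin": 0},
  {"slide": [0.032, 0.003, 0.04], "spin": 0},
  {"slide": [0, 0, 0.04], "spin": 0},
  {"slide": [0, 0, 0], "spin": 0},
  {"slide": [0, 0, 0], "spin": 0},
])

```text
clock: 5.25
position: [0.5539, 0.0419, 0.1664]
ee_rot: [-0.0, 0.707, 0.707, -0.0]
contact_force: [0.3, -0.4, -0.7]
width: 0.0392
```

```bash
python3 -c "
from h import *
rows([.553,.043,.09],0.3)"
```

```text
n 2 pos [0.5539 0.0419 0.1664] jaw 0.04 d [-0.0009  0.0011 -0.0764] spin tot -0.26 q6 end approx -3.0
[{"slide":[0.001,-0.000,0.038],"spin":-0.13},{"slide":[0.001,-0.000,0.038],"spin":-0.13}]
```

Emit:
servo_tool([
  {"slide": [0.001, -0.001, 0.038], "spin": -0.3},
  {"slide": [0, 0, 0.038], "spin": 0},
  {"slide": [0, 0, 0.03], "spin": 0},
  {"slide": [0, 0, 0.02], "spin": 0},
  {"slide": [0, 0, 0.012], "spin": 0},
  {"slide": [0, 0, 0], "spin": 0},
  {"slide": [0, 0, 0], "spin": 0},
])

```text
clock: 5.95
position: [0.5552, 0.042, 0.03]
ee_rot: [0.001, 0.706, 0.709, 0.001]
contact_force: [-0.7, -0.0, -0.9]
width: 0.0389
```

Emit:
servo_tool([
  {"slide": [0, 0, 0.002], "spin": 0},
  {"slide": [0, 0, 0], "spin": 0},
])

```text
clock: 6.15
position: [0.5543, 0.0422, 0.0274]
ee_rot: [0.001, 0.705, 0.709, 0.001]
contact_force: [0.5, -0.1, -0.9]
width: 0.039
```

Emit:
servo_tool([
  {"slide": [0, 0, 0], "spin": 0},
  {"slide": [0, 0, 0], "spin": 0},
  {"slide": [0, 0, 0], "spin": 0},
  {"slide": [0, 0, 0], "spin": 0},
], hand=0.68)

```text
clock: 6.55
position: [0.5535, 0.0423, 0.0264]
ee_rot: [0.0, 0.705, 0.709, 0.0]
contact_force: [0.1, 0.9, 0.8]
width: 0.0586
```

Emit:
servo_tool([
  {"slide": [0, 0, -0.03], "spin": 0},
  {"slide": [0, 0, -0.05], "spin": 0},
  {"slide": [0, 0, -0.05], "spin": 0},
  {"slide": [0, 0, -0.05], "spin": 0},
  {"slide": [0, 0, -0.03], "spin": 0},
  {"slide": [0, 0, 0], "spin": 0},
])

```text
clock: 7.15
position: [0.5564, 0.0422, 0.2419]
ee_rot: [0.004, 0.705, 0.709, 0.004]
contact_force: [1.1, -0.5, 0.1]
width: 0.0579
```

```bash
python3 -c "
from h import *
im,cm,st=snap('wrist','w5'); print(st['clock'],st['position'],st['width'])
im,cm,st=snap('top','t5'); crop(im,170,140,510,280,2.35,'t5c')"
```

```text
7.15 [0.55636966 0.04220377 0.24191788] 0.0578719048823478
```

View pics/w5.png

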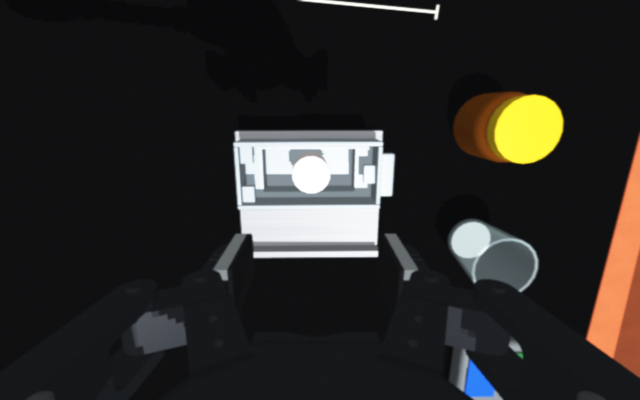

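View pics/t5c.png

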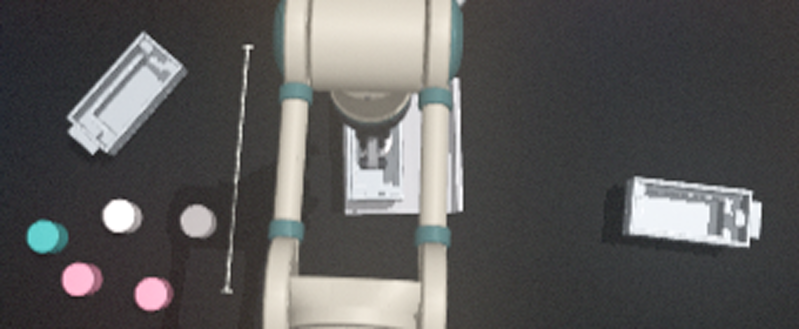

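```bash
python3 -c "
from h import *
p=ray(cam('top'),[(224.3,180)],.064)[0];print(p)
rows([p[0],p[1],.24],48.5)"
```

```text
[0.61449725 0.34778967 0.064     ]
n 7 pos [0.5534 0.0423 0.2368] jaw 0.27 d [0.0611 0.3055 0.0032] spin tot -48.23 q6 end approx -3.0
[{"slide":[0.044,0.009,-0.000],"spin":-6.89},{"slide":[0.042,0.014,-0.000],"spin":-6.89},{"slide":[0.040,0.019,-0.000],"spin":-6.89},{"slide":[0.038,0.024,-0.000],"spin":-6.89},{"slide":[0.035,0.028,-0.000],"spin":-6.89},{"slide":[0.031,0.032,-0.000],"spin":-6.89},{"slide":[0.027,0.036,-0.000],"spin":-6.89}]
```

Emit:
servo_tool([
  {"slide": [0.044, 0.009, 0], "spin": -6.9},
  {"slide": [0.042, 0.014, 0], "spin": -6.9},
  {"slide": [0.04, 0.019, 0], "spin": -6.9},
  {"slide": [0.038, 0.024, 0], "spin": -6.9},
  {"slide": [0.035, 0.028, 0], "spin": -6.9},
  {"slide": [0.031, 0.032, 0], "spin": -6.9},
  {"slide": [0.027, 0.036, 0], "spin": -6.9},
  {"slide": [0, 0, 0], "spin": 0},
], hand=1)

```text
clock: 8.05
position: [0.6135, 0.3546, 0.2321]
ee_rot: [-0.002, 0.351, 0.937, -0.0]
contact_force: [-0.4, -0.6, -0.1]
width: 0.0854
```

Emit:
servo_tool([
  {"slide": [0, 0, 0], "spin": 0},
  {"slide": [0, 0, 0], "spin": 0},
  {"slide": [0, 0, 0], "spin": 0},
])

```text
clock: 8.35
position: [0.6141, 0.3474, 0.2359]
ee_rot: [-0.0, 0.355, 0.935, -0.001]
contact_force: [-0.4, 0.7, -0.0]
width: 0.0854
```

```bash
python3 -c "
from h import *
im,cm,st=snap('wrist','w6'); print(st['clock'],st['position'],st['width'],np.degrees(np.arctan2(yaw(st)[1,1],yaw(st)[0,1])))
np.savez('w6.npz',im=im,K=cm[0],R=cm[1],C=cm[2])"
```

```text
8.35 [0.61405751 0.34743429 0.23588435] 0.08540105041667896 48.461146754860366
```

View pics/w6.png

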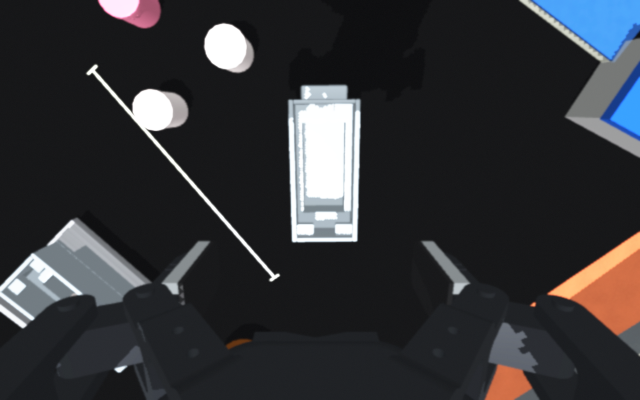

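```bash
python3 -c "
from h import *
im=cv2.imread('pics/w6.png'); crop(im,270,75,380,255,3.3,'w6c')
d=np.load('w6.npz'); cm=(d['K'],d['R'],d['C'])
r=ray(cm,[(289,99),(360.5,99),(357,242),(292,242)],.064); print(r.round(4), r.mean(0).round(4))
print(np.linalg.norm(r-np.roll(r,-1,0),axis=1)); 
a,b=(r[0]+r[1])/2,(r[2]+r[3])/2; print('tab heading',np.degrees(np.arctan2(a[1]-b[1],a[0]-b[0])))
"
```

```text
[[0.5437 0.3776 0.064 ]
 [0.5882 0.4277 0.064 ]
 [0.6972 0.3329 0.064 ]
 [0.6518 0.2818 0.064 ]] [0.6202 0.355  0.064 ]
[0.06696338 0.14446823 0.06842433 0.14448816]
tab heading 138.71891252870702
```

View pics/w6c.png

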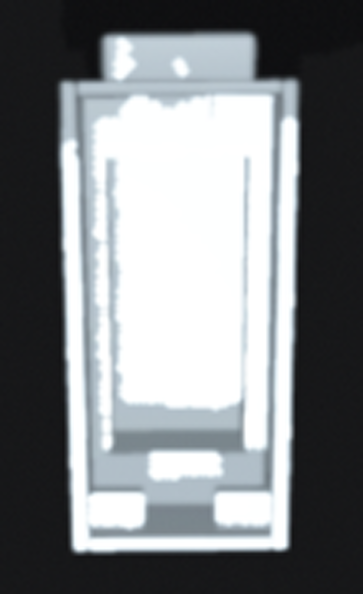

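Emit:
servo_tool([
  {"slide": [0.0005, 0.0096, 0.03], "spin": -0.25},
  {"slide": [0, 0, 0.04], "spin": 0},
  {"slide": [0, 0, 0.04], "spin": 0},
  {"slide": [0, 0, 0], "spin": 0},
  {"slide": [0, 0, 0], "spin": 0},
  {"slide": [0, 0, 0], "spin": 0},
])

```text
clock: 9.0
position: [0.6221, 0.3569, 0.1295]
ee_rot: [0.002, 0.352, 0.936, 0.002]
contact_force: [-0.0, -0.4, 0.8]
width: 0.0855
```

```bash
python3 -c "
from h import *
rows([.620,.355,.022],48.7)"
```

```text
n 3 pos [0.6221 0.3569 0.1295] jaw 48.78 d [-0.0021 -0.0019 -0.1075] spin tot 0.08 q6 end approx -24.0
[{"slide":[0.000,-0.001,0.036],"spin":0.03},{"slide":[0.000,-0.001,0.036],"spin":0.03},{"slide":[0.000,-0.001,0.036],"spin":0.03}]
```

Emit:
servo_tool([
  {"slide": [0, 0, 0.036], "spin": 0},
  {"slide": [0, -0.001, 0.036], "spin": 0},
  {"slide": [0, 0, 0.02], "spin": 0},
  {"slide": [0, 0, 0.014], "spin": 0},
  {"slide": [0, 0, 0], "spin": 0},
  {"slide": [0, 0, 0], "spin": 0},
])

```text
clock: 9.6
position: [0.6211, 0.3565, 0.0223]
ee_rot: [0.001, 0.352, 0.936, 0.001]
contact_force: [0.5, -0.1, 0.4]
width: 0.0856
```

Emit:
servo_tool([
  {"slide": [0, 0, 0], "spin": 0},
  {"slide": [0, 0, 0], "spin": 0},
  {"slide": [0, 0, 0], "spin": 0},
  {"slide": [0, 0, 0], "spin": 0},
  {"slide": [0, 0, 0], "spin": 0},
], hand=0, newtons=35)

```text
clock: 10.1
position: [0.6209, 0.3564, 0.0226]
ee_rot: [0.001, 0.352, 0.936, 0.001]
contact_force: [-0.2, -0.2, 5.3]
width: 0.068
```

Emit:
servo_tool([
  {"slide": [0, 0, -0.03], "spin": 0},
  {"slide": [0, 0, -0.05], "spin": 0},
  {"slide": [0, 0, -0.05], "spin": 0},
  {"slide": [0, 0, -0.05], "spin": 0},
  {"slide": [0, 0, 0], "spin": 0},
  {"slide": [0, 0, 0], "spin": 0},
])

```text
clock: 10.7
position: [0.6201, 0.3561, 0.2023]
ee_rot: [0.001, 0.352, 0.936, 0.001]
contact_force: [-0.1, 0.9, -2.1]
width: 0.0678
```

```bash
python3 -c "
from h import *
rows([.5533,.0425,.2],90.3,n=9)"
```

```text
n 9 pos [0.6201 0.3561 0.2023] jaw 48.83 d [-0.0668 -0.3136 -0.0023] spin tot -41.47 q6 end approx -25.0
[{"slide":[-0.017,-0.031,0.000],"spin":-4.61},{"slide":[-0.015,-0.032,0.000],"spin":-4.61},{"slide":[-0.012,-0.033,0.000],"spin":-4.61},{"slide":[-0.009,-0.034,0.000],"spin":-4.61},{"slide":[-0.007,-0.035,0.000],"spin":-4.61},{"slide":[-0.004,-0.035,0.000],"spin":-4.61},{"slide":[-0.001,-0.036,0.000],"spin":-4.61},{"slide":[0.002,-0.036,0.000],"spin":-4.61}]
[{"slide":[0.005,-0.035,0.000],"spin":-4.61}]
```

Emit:
servo_tool([
  {"slide": [-0.017, -0.031, 0], "spin": -4.61},
  {"slide": [-0.015, -0.032, 0], "spin": -4.61},
  {"slide": [-0.012, -0.033, 0], "spin": -4.61},
  {"slide": [-0.009, -0.034, 0], "spin": -4.61},
  {"slide": [-0.007, -0.035, 0], "spin": -4.61},
  {"slide": [-0.004, -0.035, 0], "spin": -4.61},
  {"slide": [-0.001, -0.036, 0], "spin": -4.61},
  {"slide": [0.002, -0.036, 0], "spin": -4.61},
])

```text
clock: 11.5
position: [0.5587, 0.0767, 0.1976]
ee_rot: [-0.003, 0.036, 0.999, -0.0]
contact_force: [0.8, 0.8, -2.0]
width: 0.068
```

Emit:
servo_tool([
  {"slide": [0.005, -0.035, 0], "spin": -4.61},
  {"slide": [0, 0, 0], "spin": 0},
  {"slide": [0, 0, 0], "spin": 0},
  {"slide": [0, 0, 0], "spin": 0},
  {"slide": [0, 0, 0], "spin": 0},
])

```text
clock: 12.0
position: [0.5532, 0.0446, 0.1996]
ee_rot: [-0.001, -0.003, 1.0, 0.0]
contact_force: [0.9, -0.7, -0.8]
width: 0.0678
```

```bash
python3 -c "
from h import *
im,cm,st=snap('wrist','w7'); print(st['clock'],st['position'],st['width'],np.degrees(np.arctan2(yaw(st)[1,1],yaw(st)[0,1])))
rows([.5533,.0425,.12],90.3)
im,cm,st=snap('scene','s7')
crop(im,230,120,390,300,3.3,'s7c')"
```

```text
12.0 [0.55319517 0.04460332 0.19959154] 0.0677679505659183 90.37172400561283
n 2 pos [0.5533 0.0446 0.1998] jaw 90.39 d [ 0.     -0.0021 -0.0798] spin tot 0.09 q6 end approx -93.0
[{"slide":[0.000,-0.001,0.040],"spin":0.04},{"slide":[0.000,-0.001,0.040],"spin":0.04}]
```

View pics/w7.png

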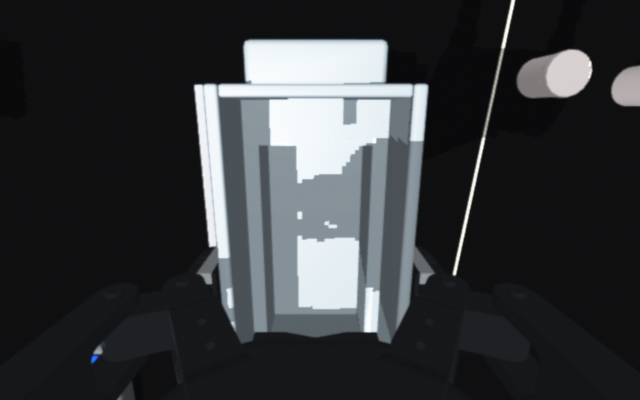

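View pics/s7c.png

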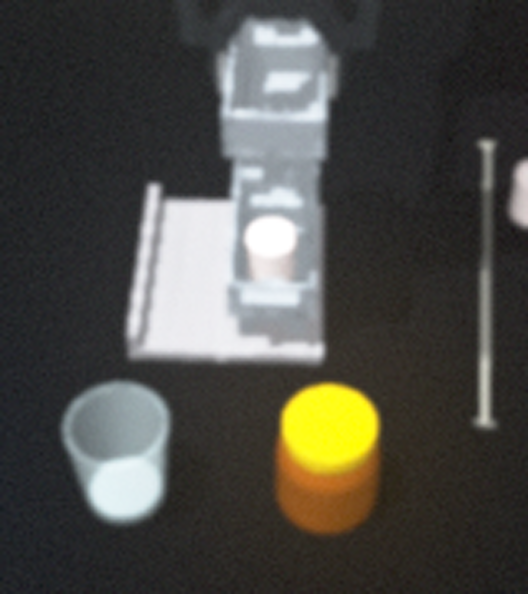

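```bash
python3 -c "
from h import *
im=cv2.imread('pics/w7.png'); crop(im,180,30,450,130,2.9,'w7c')
st=manip.get_state(); cm=cam('wrist',st); print(st['position'])
print(ray(cm,[(205,85),(427,85)],st['position'][2]+.0414)-st['position'])"
```

```text
[0.55336233 0.0445105  0.19996308]
[[-0.07078649 -0.03274483  0.0414    ]
 [-0.07115026  0.03302622  0.0414    ]]
```

View pics/w7c.png

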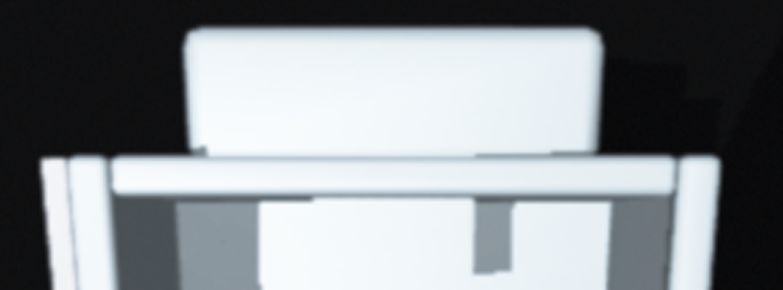

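Emit:
servo_tool([
  {"slide": [0.001, -0.001, 0.04], "spin": 0},
  {"slide": [0, -0.001, 0.04], "spin": 0},
  {"slide": [0, 0, 0.012], "spin": 0},
  {"slide": [0, 0, 0], "spin": 0},
  {"slide": [0, 0, 0], "spin": 0},
  {"slide": [0, 0, 0], "spin": 0},
])

```text
clock: 12.7
position: [0.5541, 0.0416, 0.1103]
ee_rot: [0.002, -0.003, 1.0, -0.0]
contact_force: [-0.1, 0.4, -0.9]
width: 0.0673
```

Emit:
servo_tool([
  {"slide": [0, 0, 0.005], "spin": 0},
  {"slide": [0, 0, 0.005], "spin": 0},
  {"slide": [0, 0, 0.005], "spin": 0},
  {"slide": [0, 0, 0], "spin": 0},
  {"slide": [0, 0, 0], "spin": 0},
])

```text
clock: 13.2
position: [0.5522, 0.0415, 0.0931]
ee_rot: [-0.0, -0.003, 1.0, 0.0]
contact_force: [0.4, -0.5, -0.9]
width: 0.0675
```

```bash
python3 -c "
from h import *
rows([.5523,.0425,.0886],90.3)"
```

```text
n 1 pos [0.5522 0.0415 0.0931] jaw 90.31 d [ 0.0001  0.001  -0.0045] spin tot 0.01 q6 end approx -93.0
[{"slide":[-0.000,0.001,0.004],"spin":0.01}]
```

Emit:
servo_tool([
  {"slide": [0, 0.001, 0.003], "spin": 0},
  {"slide": [0, 0, 0.002], "spin": 0},
  {"slide": [0, 0, 0], "spin": 0},
  {"slide": [0, 0, 0], "spin": 0},
])

```text
clock: 13.6
position: [0.5525, 0.0426, 0.0886]
ee_rot: [0.0, -0.003, 1.0, 0.0]
contact_force: [-1.3, 0.6, 1.6]
width: 0.0678
```

Seated (light contact at the predicted height). Release and look.

Emit:
servo_tool([
  {"slide": [0, 0, 0], "spin": 0},
  {"slide": [0, 0, 0], "spin": 0},
  {"slide": [0, 0, 0], "spin": 0},
  {"slide": [0, 0, 0], "spin": 0},
], hand=1)

```text
clock: 14.0
position: [0.5524, 0.0425, 0.0883]
ee_rot: [0.0, -0.003, 1.0, 0.0]
contact_force: [0.3, -0.0, 0.2]
width: 0.0854
```

Emit:
servo_tool([
  {"slide": [0, 0, -0.03], "spin": 0},
  {"slide": [0, 0, -0.05], "spin": 0},
  {"slide": [0, 0, -0.05], "spin": 0},
  {"slide": [0, 0, -0.05], "spin": 0},
  {"slide": [0, 0, -0.02], "spin": 0},
  {"slide": [0, 0, 0], "spin": 0},
  {"slide": [0, 0, 0], "spin": 0},
])

```text
clock: 14.7
position: [0.5519, 0.0425, 0.2878]
ee_rot: [-0.0, -0.003, 1.0, 0.0]
contact_force: [0.6, -0.8, -1.3]
width: 0.0854
```

```bash
python3 -c "
from h import *
im,cm,st=snap('wrist','w8'); print(st['clock'],st['position'],st['width'],np.degrees(np.arctan2(yaw(st)[1,1],yaw(st)[0,1])))
np.savez('w8.npz',im=im,K=cm[0],R=cm[1],C=cm[2])
im,cm,st=snap('scene','s8')
crop(im,230,120,390,300,3.3,'s8c')"
```

```text
14.7 [0.55192102 0.04248252 0.28780789] 0.0853686574702029 90.31380130404384
```

View pics/w8.png

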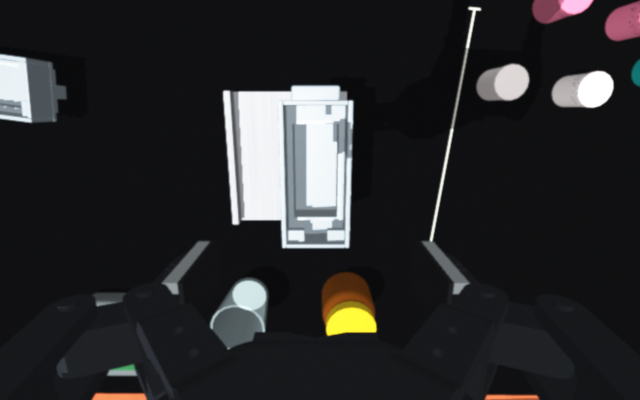

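View pics/s8c.png

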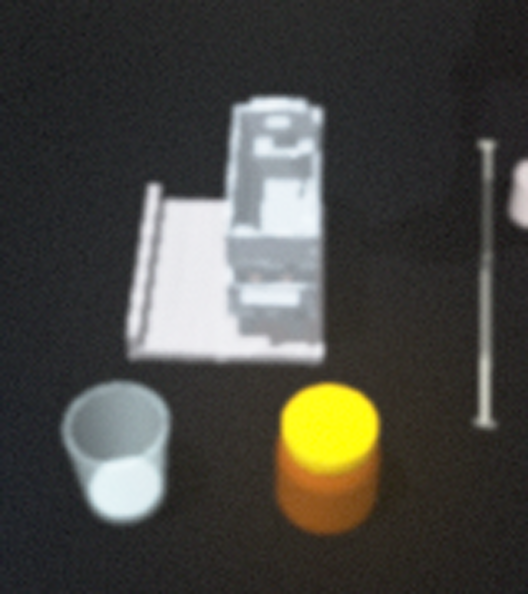

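```bash
python3 -c "
from h import *
d=np.load('w8.npz'); cm=(d['K'],d['R'],d['C'])
r=ray(cm,[(281,101),(353.5,101),(349.5,248),(282,248)],.130); print(r.round(4), r.mean(0).round(4))
print(np.linalg.norm(r-np.roll(r,-1,0),axis=1))
rows([.457,.267,.2],0.3)"
```

```text
[[0.4819 0.0118 0.13  ]
 [0.4816 0.0767 0.13  ]
 [0.6244 0.0777 0.13  ]
 [0.6247 0.0095 0.13  ]] [0.5531 0.0439 0.13  ]
[0.06495879 0.142812   0.0682245  0.14284566]
n 11 pos [0.5512 0.0425 0.2862] jaw 90.31 d [-0.0942  0.2245 -0.0862] spin tot 90.01 q6 end approx -93.0
[{"slide":[0.008,0.020,0.008],"spin":8.18},{"slide":[0.011,0.019,0.008],"spin":8.18},{"slide":[0.014,0.017,0.008],"spin":8.18},{"slide":[0.016,0.015,0.008],"spin":8.18},{"slide":[0.018,0.013,0.008],"spin":8.18},{"slide":[0.020,0.010,0.008],"spin":8.18},{"slide":[0.021,0.007,0.008],"spin":8.18},{"slide":[0.022,0.004,0.008],"spin":8.18}]
[{"slide":[0.022,0.001,0.008],"spin":8.18},{"slide":[0.022,-0.002,0.008],"spin":8.18},{"slide":[0.021,-0.005,0.008],"spin":8.18}]
```

Emit:
servo_tool([
  {"slide": [0.008, 0.02, 0.008], "spin": 8.18},
  {"slide": [0.011, 0.019, 0.008], "spin": 8.18},
  {"slide": [0.014, 0.017, 0.008], "spin": 8.18},
  {"slide": [0.016, 0.015, 0.008], "spin": 8.18},
  {"slide": [0.018, 0.013, 0.008], "spin": 8.18},
  {"slide": [0.02, 0.01, 0.008], "spin": 8.18},
  {"slide": [0.021, 0.007, 0.008], "spin": 8.18},
  {"slide": [0.022, 0.004, 0.008], "spin": 8.18},
])

```text
clock: 15.6
position: [0.483, 0.2059, 0.2218]
ee_rot: [-0.001, 0.541, 0.841, -0.002]
contact_force: [0.9, 0.8, 0.5]
width: 0.0855
```

Emit:
servo_tool([
  {"slide": [0.022, 0.001, 0.008], "spin": 8.18},
  {"slide": [0.022, -0.002, 0.008], "spin": 8.18},
  {"slide": [0.021, -0.005, 0.008], "spin": 8.18},
  {"slide": [0, 0, 0.04], "spin": 0},
  {"slide": [0, 0, 0], "spin": 0},
  {"slide": [0, 0, 0], "spin": 0},
  {"slide": [0, 0, 0], "spin": 0},
])

```text
clock: 16.3
position: [0.4608, 0.2663, 0.1611]
ee_rot: [0.0, 0.705, 0.709, 0.0]
contact_force: [-0.1, 0.4, -0.7]
width: 0.085
```

```bash
python3 -c "
from h import *
im,cm,st=snap('wrist','w9'); print(st['clock'],st['position'],st['width'],np.degrees(np.arctan2(yaw(st)[1,1],yaw(st)[0,1])))
whites(im,cm,thr=210)"
```

```text
16.3 [0.46077479 0.26628825 0.16106928] 0.08501268429453154 0.30541242039946986
blob [188   0  52  21 802] [214.1   8.2] circ 213.5 1.0 25.5 -> [0.3879 0.4055 0.044 ]
blob [ 295   35   53   59 2449] [321.   63.8] circ 320.9 64.0 29.1 -> [0.4654 0.3636 0.044 ]
blob [ 172   95   61   52 2394] [200.7 119.9] circ 202.0 121.0 31.0 -> [0.3723 0.3214 0.044 ]
blob [ 317  139   50   53 2086] [341.  165.4] circ 340.8 164.8 26.7 -> [0.4822 0.2869 0.044 ]
blob [ 222  203  323   40 1610] [381.9 222.6] circ 383.0 218.0 161.6 -> [0.5193 0.2413 0.044 ]
blob [162 241  48  54 735] [183.3 267. ] circ 189.5 267.0 31.9 -> [0.3503 0.1948 0.044 ]
blob [422 241  48  58 788] [447.4 268.5] circ 440.7 267.4 32.3 -> [0.5733 0.1951 0.044 ]
blob [  95  323   48   49 1316] [120.2 349.9] circ 116.5 348.8 28.3 -> [0.2723 0.1085 0.044 ]
blob [489 347  25  20 293] [500.3 357.3] circ 502.5 357.0 13.8 -> [0.643  0.0999 0.044 ]
```

View pics/w9.png

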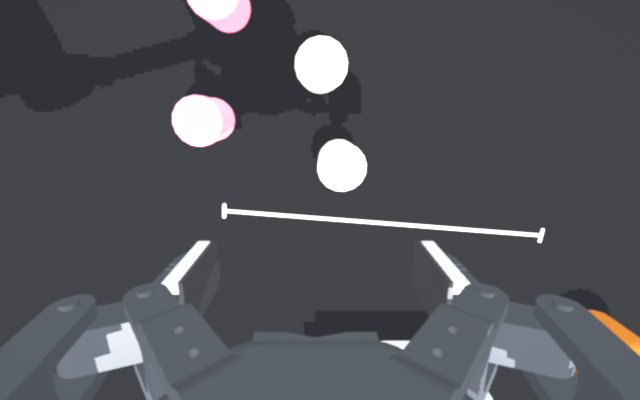

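```bash
python3 -c "
from h import *
st=manip.get_state();print(ray(cam('wrist',st),(342,166.5),.044))
rows([.483,.2855,.011],0.3,n=4)"
```

```text
[[0.48371059 0.28559696 0.044     ]]
n 4 pos [0.4611 0.2664 0.1615] jaw 0.3 d [ 0.0219  0.0191 -0.1505] spin tot -0.0 q6 end approx 22.0
[{"slide":[0.005,0.006,0.038],"spin":-0.00},{"slide":[0.005,0.006,0.038],"spin":-0.00},{"slide":[0.005,0.006,0.038],"spin":-0.00},{"slide":[0.005,0.006,0.038],"spin":-0.00}]
```

Emit:
servo_tool([
  {"slide": [0.019, 0.022, 0.01], "spin": 0},
  {"slide": [0, 0, 0.04], "spin": 0},
  {"slide": [0, 0, 0], "spin": 0},
  {"slide": [0, 0, 0], "spin": 0},
  {"slide": [0, 0, 0], "spin": 0},
])

```text
clock: 16.85
position: [0.4829, 0.2857, 0.1123]
ee_rot: [0.001, 0.705, 0.709, 0.001]
contact_force: [0.6, -0.0, -0.6]
width: 0.0855
```

```bash
python3 -c "
from h import *
im,cm,st=snap('wrist','w10'); print(st['clock'],st['position'],st['width'],np.degrees(np.arctan2(yaw(st)[1,1],yaw(st)[0,1])))
whites(im,cm,thr=210)"
```

```text
16.85 [0.48292987 0.28570377 0.11230136] 0.08547485874457204 0.31072747189940936
blob [118   0  45  34 896] [139.7  15.3] circ 140.0 16.0 27.2 -> [0.38  0.403 0.044]
blob [ 255   53   63   67 3271] [286.3  86.1] circ 286.8 86.0 33.2 -> [0.4657 0.3642 0.044 ]
blob [ 110  124   60   59 2770] [139.6 153.1] circ 139.5 153.5 32.1 -> [0.3687 0.3219 0.044 ]
blob [ 286  170   58   66 2920] [314.4 203.3] circ 314.5 202.4 32.7 -> [0.4832 0.2889 0.044 ]
blob [217 251 196  18 804] [314.4 259.3] circ 314.5 259.5 97.8 -> [0.4833 0.2463 0.044 ]
blob [467 269  86  16 394] [514.  274.1] circ 509.5 271.0 42.5 -> [0.6246 0.2375 0.044 ]
```

View pics/w10.png

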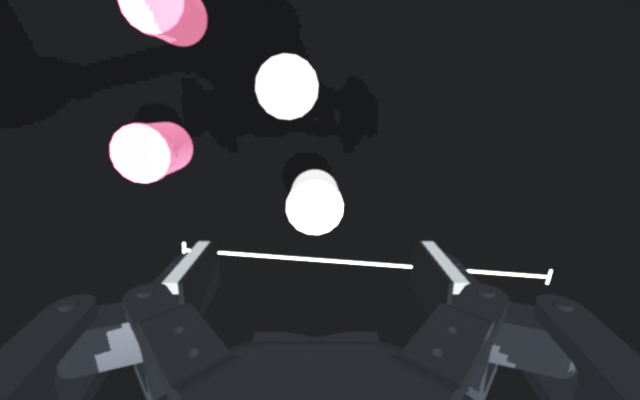

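Emit:
servo_tool([
  {"slide": [0, 0, 0.04], "spin": 0},
  {"slide": [0, 0, 0.035], "spin": 0},
  {"slide": [0, 0, 0.018], "spin": 0},
  {"slide": [0, 0, 0.008], "spin": 0},
  {"slide": [0, 0, 0], "spin": 0},
  {"slide": [0, 0, 0], "spin": 0},
])

```text
clock: 17.5
position: [0.4831, 0.286, 0.0108]
ee_rot: [0.001, 0.705, 0.709, 0.001]
contact_force: [0.7, -0.5, 0.1]
width: 0.0852
```

Emit:
servo_tool([
  {"slide": [0, 0, 0], "spin": 0},
  {"slide": [0, 0, 0], "spin": 0},
  {"slide": [0, 0, 0], "spin": 0},
  {"slide": [0, 0, 0], "spin": 0},
  {"slide": [0, 0, 0], "spin": 0},
  {"slide": [0, 0, 0], "spin": 0},
], hand=0, newtons=25)

```text
clock: 18.1
position: [0.4823, 0.2857, 0.0101]
ee_rot: [0.0, 0.705, 0.709, 0.001]
contact_force: [-1.0, -0.3, 5.2]
width: 0.0392
```

Emit:
servo_tool([
  {"slide": [0, 0, -0.03], "spin": 0},
  {"slide": [0, 0, -0.05], "spin": 0},
  {"slide": [0, 0, -0.05], "spin": 0},
  {"slide": [0, 0, -0.05], "spin": 0},
  {"slide": [0, 0, -0.05], "spin": 0},
  {"slide": [0, 0, 0], "spin": 0},
  {"slide": [0, 0, 0], "spin": 0},
])

```text
clock: 18.8
position: [0.4821, 0.2857, 0.2403]
ee_rot: [0.0, 0.705, 0.709, 0.001]
contact_force: [-0.5, -0.2, -1.1]
width: 0.0388
```

```bash
python3 -c "
from h import *
rows([.5535,.043,.23],0.3,n=7)"
```

```text
n 7 pos [0.4821 0.2857 0.2403] jaw 0.33 d [ 0.0714 -0.2427 -0.0103] spin tot 0.03 q6 end approx 23.0
[{"slide":[-0.035,0.010,0.001],"spin":0.00},{"slide":[-0.035,0.010,0.001],"spin":0.00},{"slide":[-0.035,0.010,0.001],"spin":0.00},{"slide":[-0.035,0.010,0.001],"spin":0.00},{"slide":[-0.035,0.010,0.001],"spin":0.00},{"slide":[-0.035,0.010,0.001],"spin":0.00},{"slide":[-0.035,0.010,0.001],"spin":0.00}]
```

Emit:
servo_tool([
  {"slide": [-0.035, 0.01, 0.001], "spin": 0},
  {"slide": [-0.035, 0.01, 0.001], "spin": 0},
  {"slide": [-0.035, 0.01, 0.001], "spin": 0},
  {"slide": [-0.035, 0.01, 0.001], "spin": 0},
  {"slide": [-0.035, 0.01, 0.001], "spin": 0},
  {"slide": [-0.035, 0.01, 0.001], "spin": 0},
  {"slide": [-0.034, 0.01, 0.001], "spin": 0},
  {"slide": [0, 0, 0], "spin": 0},
])

```text
clock: 19.6
position: [0.5531, 0.0379, 0.2291]
ee_rot: [-0.001, 0.707, 0.708, -0.002]
contact_force: [0.1, 0.5, -0.5]
width: 0.0392
```

Emit:
servo_tool([
  {"slide": [0, 0, 0], "spin": 0},
  {"slide": [0, 0, 0], "spin": 0},
  {"slide": [0, 0, 0], "spin": 0},
])

```text
clock: 19.9
position: [0.5526, 0.0431, 0.2316]
ee_rot: [-0.001, 0.705, 0.71, -0.0]
contact_force: [-0.7, -0.6, -0.7]
width: 0.0393
```

```bash
python3 -c "
from h import *
rows([.5535,.043,.082],0.3,n=7)"
```

```text
n 7 pos [0.5526 0.0431 0.2316] jaw 0.42 d [ 9.000e-04 -1.000e-04 -1.496e-01] spin tot 0.12 q6 end approx -3.0
[{"slide":[-0.000,0.000,0.021],"spin":0.02},{"slide":[-0.000,0.000,0.021],"spin":0.02},{"slide":[-0.000,0.000,0.021],"spin":0.02},{"slide":[-0.000,0.000,0.021],"spin":0.02},{"slide":[-0.000,0.000,0.021],"spin":0.02},{"slide":[-0.000,0.000,0.021],"spin":0.02},{"slide":[-0.000,0.000,0.021],"spin":0.02}]
```

Emit:
servo_tool([
  {"slide": [0, 0, 0.04], "spin": 0},
  {"slide": [0, 0, 0.04], "spin": 0},
  {"slide": [0, 0, 0.03], "spin": 0},
  {"slide": [0, 0, 0.02], "spin": 0},
  {"slide": [0, 0, 0.014], "spin": 0},
  {"slide": [0, 0, 0.005], "spin": 0},
  {"slide": [0, 0, 0], "spin": 0},
  {"slide": [0, 0, 0], "spin": 0},
])

```text
clock: 20.7
position: [0.5539, 0.0424, 0.0841]
ee_rot: [0.001, 0.705, 0.709, 0.001]
contact_force: [-0.2, 0.3, 0.4]
width: 0.0392
```

Emit:
servo_tool([
  {"slide": [0, 0, 0], "spin": 0},
  {"slide": [0, 0, 0], "spin": 0},
  {"slide": [0, 0, 0], "spin": 0},
  {"slide": [0, 0, 0], "spin": 0},
], hand=0.68)

```text
clock: 21.1
position: [0.5535, 0.0419, 0.0837]
ee_rot: [0.0, 0.705, 0.709, 0.0]
contact_force: [-0.5, -0.1, -0.0]
width: 0.0581
```

Emit:
servo_tool([
  {"slide": [0, 0, -0.03], "spin": 0},
  {"slide": [0, 0, -0.05], "spin": 0},
  {"slide": [0, 0, -0.05], "spin": 0},
  {"slide": [0, 0, -0.05], "spin": 0},
  {"slide": [0, 0, -0.03], "spin": 0},
  {"slide": [0, 0, 0], "spin": 0},
  {"slide": [0, 0, 0], "spin": 0},
])

```text
clock: 21.8
position: [0.5533, 0.0419, 0.2938]
ee_rot: [0.0, 0.705, 0.709, 0.0]
contact_force: [-0.9, 0.3, -1.0]
width: 0.0582
```

```bash
python3 -c "
from h import *
im,cm,st=snap('wrist','w11'); print(st['clock'],st['position'],st['width'])
p=ray(cam('top'),[(462.5,230.5)],.064)[0];print(p)
rows([p[0],p[1],.24],-6)
"
```

```text
21.8 [0.55326064 0.04185747 0.29381832] 0.05821889804727178
[ 0.45948147 -0.33942839  0.064     ]
n 9 pos [0.5526 0.0419 0.2925] jaw 0.33 d [-0.0931 -0.3813 -0.0525] spin tot 6.33 q6 end approx -3.0
[{"slide":[-0.042,-0.011,0.006],"spin":0.70},{"slide":[-0.042,-0.010,0.006],"spin":0.70},{"slide":[-0.043,-0.010,0.006],"spin":0.70},{"slide":[-0.043,-0.009,0.006],"spin":0.70},{"slide":[-0.043,-0.009,0.006],"spin":0.70},{"slide":[-0.043,-0.008,0.006],"spin":0.70},{"slide":[-0.043,-0.007,0.006],"spin":0.70},{"slide":[-0.043,-0.007,0.006],"spin":0.70}]
[{"slide":[-0.043,-0.006,0.006],"spin":0.70}]
```

View pics/w11.png

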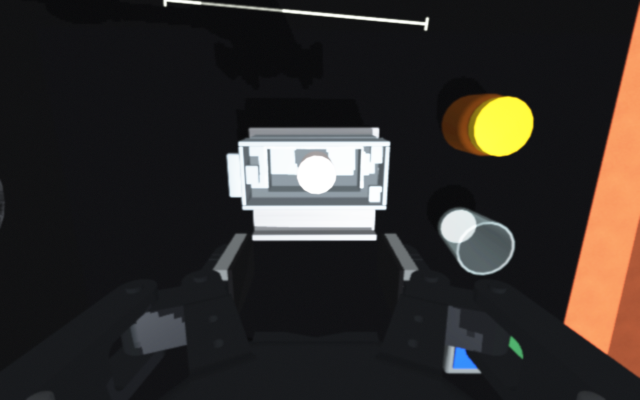

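Tub seated near (316,174) inside tote 1, tab at left (−x). Now tote 2.

Emit:
servo_tool([
  {"slide": [-0.042, -0.011, 0.006], "spin": 0.7},
  {"slide": [-0.042, -0.01, 0.006], "spin": 0.7},
  {"slide": [-0.043, -0.01, 0.006], "spin": 0.7},
  {"slide": [-0.043, -0.009, 0.006], "spin": 0.7},
  {"slide": [-0.043, -0.009, 0.006], "spin": 0.7},
  {"slide": [-0.043, -0.008, 0.006], "spin": 0.7},
  {"slide": [-0.043, -0.007, 0.006], "spin": 0.7},
  {"slide": [-0.043, -0.007, 0.006], "spin": 0.7},
], hand=1)

```text
clock: 22.65
position: [0.468, -0.2983, 0.2428]
ee_rot: [-0.002, 0.739, 0.674, -0.0]
contact_force: [0.6, -0.6, 0.2]
width: 0.0853
```

Emit:
servo_tool([
  {"slide": [-0.043, -0.006, 0.006], "spin": 0.7},
  {"slide": [0, 0, 0], "spin": 0},
  {"slide": [0, 0, 0], "spin": 0},
  {"slide": [0, 0, 0], "spin": 0},
  {"slide": [0, 0, 0], "spin": 0},
])

```text
clock: 23.15
position: [0.4599, -0.3382, 0.239]
ee_rot: [-0.0, 0.742, 0.67, 0.0]
contact_force: [-0.6, 0.1, -0.1]
width: 0.0853
```

```bash
python3 -c "
from h import *
im,cm,st=snap('wrist','w12'); print(st['clock'],st['position'],st['width'],np.degrees(np.arctan2(yaw(st)[1,1],yaw(st)[0,1])))
np.savez('w12.npz',im=im,K=cm[0],R=cm[1],C=cm[2])"
```

```text
23.15 [ 0.45994205 -0.33816609  0.2390482 ] 0.08530903247686418 -5.871551795803057
```

View pics/w12.png

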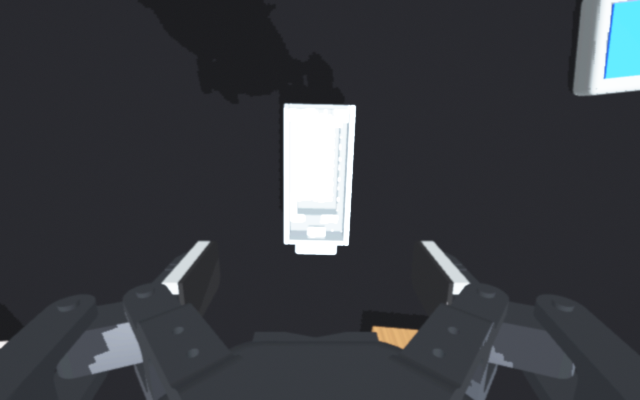

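```bash
python3 -c "
from h import *
im=cv2.imread('pics/w12.png'); crop(im,270,90,370,260,3.4,'w12c')
d=np.load('w12.npz'); cm=(d['K'],d['R'],d['C'])
r=ray(cm,[(284,104),(355,106),(349,245),(284,244.5)],.064); print(r.round(4), r.mean(0).round(4))
print(np.linalg.norm(r-np.roll(r,-1,0),axis=1)); 
a,b=(r[0]+r[1])/2,(r[2]+r[3])/2; h=np.degrees(np.arctan2(b[1]-a[1],b[0]-a[0])); print('tab heading',h)
m=r.mean(0);rows([m[0],m[1],.1],h+90)
"
```

```text
[[ 0.4381 -0.2664  0.064 ]
 [ 0.5051 -0.2752  0.064 ]
 [ 0.4884 -0.4172  0.064 ]
 [ 0.4196 -0.4094  0.064 ]] [ 0.4628 -0.3421  0.064 ]
[0.06752477 0.1429422  0.06924987 0.14421204]
tab heading -97.0351446563386
n 4 pos [ 0.46   -0.3382  0.2393] jaw -5.86 d [ 0.0028 -0.0039 -0.1393] spin tot 1.18 q6 end approx -37.0
[{"slide":[-0.001,0.001,0.035],"spin":0.29},{"slide":[-0.001,0.001,0.035],"spin":0.29},{"slide":[-0.001,0.001,0.035],"spin":0.29},{"slide":[-0.001,0.001,0.035],"spin":0.29}]
```

View pics/w12c.png

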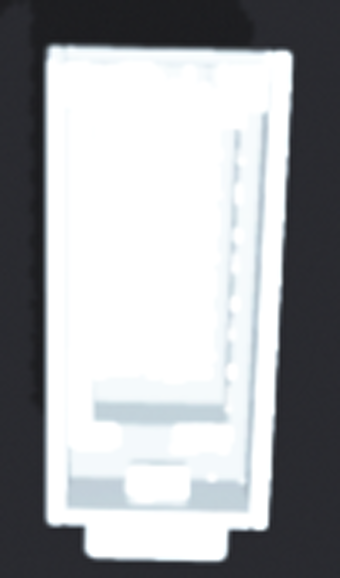

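Emit:
servo_tool([
  {"slide": [-0.0035, 0.0032, 0.035], "spin": 1.1},
  {"slide": [0, 0, 0.04], "spin": 0},
  {"slide": [0, 0, 0.04], "spin": 0},
  {"slide": [0, 0, 0.04], "spin": 0},
  {"slide": [0, 0, 0.035], "spin": 0},
  {"slide": [0, 0, 0.017], "spin": 0},
  {"slide": [0, 0, 0.01], "spin": 0},
  {"slide": [0, 0, 0], "spin": 0},
])

```text
clock: 24.0
position: [0.4625, -0.3424, 0.0215]
ee_rot: [-0.001, 0.749, 0.663, -0.0]
contact_force: [0.4, 0.1, 0.5]
width: 0.0853
```

Emit:
servo_tool([
  {"slide": [0, 0, 0], "spin": 0},
  {"slide": [0, 0, 0], "spin": 0},
])

```text
clock: 24.2
position: [0.4636, -0.3441, 0.0238]
ee_rot: [0.002, 0.749, 0.662, 0.0]
contact_force: [0.4, 0.5, 0.5]
width: 0.0855
```

Emit:
servo_tool([
  {"slide": [0, 0, 0], "spin": 0},
  {"slide": [0, 0, 0], "spin": 0},
  {"slide": [0, 0, 0], "spin": 0},
  {"slide": [0, 0, 0], "spin": 0},
  {"slide": [0, 0, 0], "spin": 0},
], hand=0, newtons=35)

```text
clock: 24.7
position: [0.4631, -0.344, 0.0236]
ee_rot: [0.001, 0.749, 0.662, 0.0]
contact_force: [-0.5, 0.8, 6.0]
width: 0.0678
```

Emit:
servo_tool([
  {"slide": [0, 0, -0.03], "spin": 0},
  {"slide": [0, 0, -0.05], "spin": 0},
  {"slide": [0, 0, -0.05], "spin": 0},
  {"slide": [0, 0, -0.05], "spin": 0},
  {"slide": [0, 0, -0.05], "spin": 0},
  {"slide": [0, 0, 0], "spin": 0},
  {"slide": [0, 0, 0], "spin": 0},
])

```text
clock: 25.4
position: [0.4627, -0.3437, 0.2535]
ee_rot: [0.001, 0.749, 0.662, 0.0]
contact_force: [0.2, -0.5, -2.1]
width: 0.0675
```

```bash
python3 -c "
from h import *
rows([.553,.0425,.25],90.3,n=12)"
```

```text
n 12 pos [ 0.4627 -0.3437  0.2535] jaw -7.07 d [ 0.0903  0.3862 -0.0035] spin tot -97.37 q6 end approx -36.0
[{"slide":[0.033,0.004,0.000],"spin":-8.11},{"slide":[0.032,0.008,0.000],"spin":-8.11},{"slide":[0.031,0.013,0.000],"spin":-8.11},{"slide":[0.028,0.017,0.000],"spin":-8.11},{"slide":[0.026,0.021,0.000],"spin":-8.11},{"slide":[0.023,0.024,0.000],"spin":-8.11},{"slide":[0.019,0.027,0.000],"spin":-8.11},{"slide":[0.015,0.029,0.000],"spin":-8.11}]
[{"slide":[0.011,0.031,0.000],"spin":-8.11},{"slide":[0.006,0.032,0.000],"spin":-8.11},{"slide":[0.002,0.033,0.000],"spin":-8.11},{"slide":[-0.003,0.033,0.000],"spin":-8.11}]
```

Emit:
servo_tool([
  {"slide": [0.033, 0.004, 0], "spin": -8.11},
  {"slide": [0.032, 0.008, 0], "spin": -8.11},
  {"slide": [0.031, 0.013, 0], "spin": -8.11},
  {"slide": [0.028, 0.017, 0], "spin": -8.11},
  {"slide": [0.026, 0.021, 0], "spin": -8.11},
  {"slide": [0.023, 0.024, 0], "spin": -8.11},
  {"slide": [0.019, 0.027, 0], "spin": -8.11},
  {"slide": [0.015, 0.029, 0], "spin": -8.11},
])

```text
clock: 26.2
position: [0.5225, -0.084, 0.2495]
ee_rot: [-0.003, 0.274, 0.962, 0.0]
contact_force: [0.7, -0.1, -0.9]
width: 0.0673
```

Emit:
servo_tool([
  {"slide": [0.011, 0.031, 0], "spin": -8.11},
  {"slide": [0.006, 0.032, 0], "spin": -8.11},
  {"slide": [0.002, 0.033, 0], "spin": -8.11},
  {"slide": [-0.003, 0.033, 0], "spin": -8.11},
  {"slide": [0, 0, 0], "spin": 0},
  {"slide": [0, 0, 0], "spin": 0},
  {"slide": [0, 0, 0], "spin": 0},
  {"slide": [0, 0, 0], "spin": 0},
])

```text
clock: 27.0
position: [0.5528, 0.0415, 0.2516]
ee_rot: [-0.001, -0.001, 1.0, -0.0]
contact_force: [0.6, -0.6, -1.1]
width: 0.0675
```

```bash
python3 -c "
from h import *
im,cm,st=snap('wrist','w13'); print(st['clock'],st['position'],st['width'],np.degrees(np.arctan2(yaw(st)[1,1],yaw(st)[0,1])))
np.savez('w13.npz',im=im,K=cm[0],R=cm[1],C=cm[2],p=st['position'])
crop(im,180,30,450,130,2.9,'w13c')
im,cm,st=snap('scene','s13')
crop(im,230,100,390,280,3.3,'s13c')"
```

```text
27.0 [0.55275157 0.04152846 0.25159057] 0.0675459064194553 90.14442702956568
```

View pics/w13c.png

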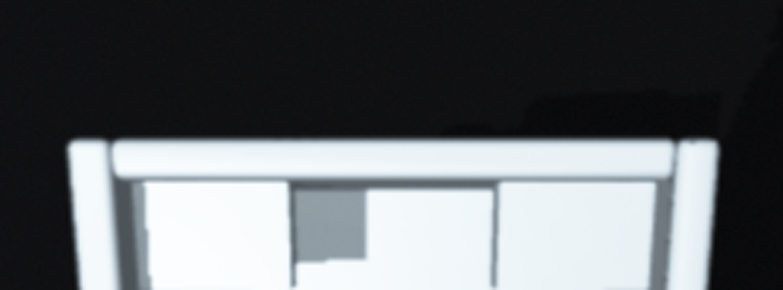

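View pics/s13c.png

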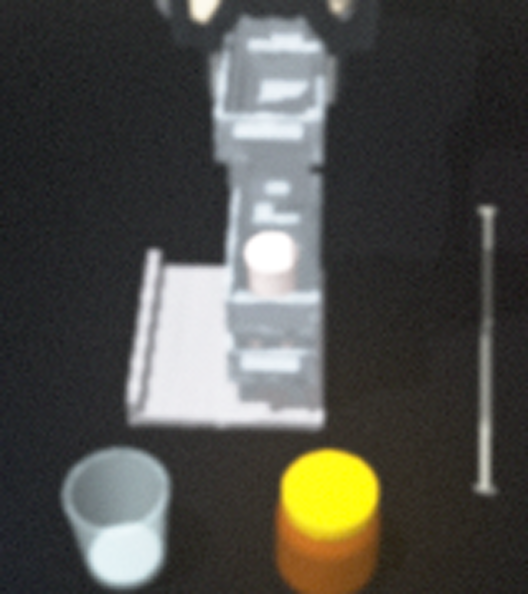

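```bash
python3 -c "
from h import *
d=np.load('w13.npz'); cm=(d['K'],d['R'],d['C'])
for dz in (.0414,.0404):
  print(ray(cm,[(68/2.9+180,139/2.9+30),(718/2.9+180,139/2.9+30)],d['p'][2]+dz)-d['p'])
rows([.553,.0430,.25],90.3)"
```

```text
[[-0.07287062 -0.03272934  0.0414    ]
 [-0.07294828  0.03337014  0.0414    ]]
[[-0.07295546 -0.03305866  0.0404    ]
 [-0.0730339   0.03369977  0.0404    ]]
n 1 pos [0.5531 0.0416 0.2521] jaw 90.15 d [-0.0001  0.0014 -0.0021] spin tot -0.15 q6 end approx -93.0
[{"slide":[0.000,0.001,0.002],"spin":-0.15}]
```

Emit:
servo_tool([
  {"slide": [-0.001, 0.0014, 0.04], "spin": -0.15},
  {"slide": [0, 0, 0.04], "spin": 0},
  {"slide": [0, 0, 0.008], "spin": 0},
  {"slide": [0, 0, 0], "spin": 0},
  {"slide": [0, 0, 0], "spin": 0},
  {"slide": [0, 0, 0], "spin": 0},
])

```text
clock: 27.7
position: [0.5559, 0.0438, 0.1665]
ee_rot: [0.002, -0.003, 1.0, -0.0]
contact_force: [0.1, 0.2, -0.2]
width: 0.0678
```

Emit:
servo_tool([
  {"slide": [0, 0, 0.005], "spin": 0},
  {"slide": [0, 0, 0.005], "spin": 0},
  {"slide": [0, 0, 0.004], "spin": 0},
  {"slide": [0, 0, 0], "spin": 0},
  {"slide": [0, 0, 0], "spin": 0},
  {"slide": [0, 0, 0], "spin": 0},
])

```text
clock: 28.3
position: [0.5544, 0.044, 0.1504]
ee_rot: [0.0, -0.004, 1.0, 0.0]
contact_force: [-0.6, 0.7, -1.8]
width: 0.0675
```

Emit:
servo_tool([
  {"slide": [0, -0.001, 0.003], "spin": 0},
  {"slide": [0, 0, 0.002], "spin": 0},
  {"slide": [0, 0, 0], "spin": 0},
  {"slide": [0, 0, 0], "spin": 0},
])

```text
clock: 28.7
position: [0.5544, 0.0429, 0.1456]
ee_rot: [0.0, -0.003, 1.0, 0.0]
contact_force: [-0.2, -0.9, 0.6]
width: 0.0674
```

Emit:
servo_tool([
  {"slide": [0, 0, 0], "spin": 0},
  {"slide": [0, 0, 0], "spin": 0},
  {"slide": [0, 0, 0], "spin": 0},
  {"slide": [0, 0, 0], "spin": 0},
], hand=1)

```text
clock: 29.1
position: [0.5543, 0.043, 0.1453]
ee_rot: [0.0, -0.004, 1.0, 0.0]
contact_force: [0.5, 0.1, -0.7]
width: 0.0854
```

Emit:
servo_tool([
  {"slide": [0, 0, -0.03], "spin": 0},
  {"slide": [0, 0, -0.05], "spin": 0},
  {"slide": [0, 0, -0.05], "spin": 0},
  {"slide": [0, 0, -0.05], "spin": 0},
  {"slide": [0, 0, -0.02], "spin": 0},
  {"slide": [0, 0, 0], "spin": 0},
  {"slide": [0, 0, 0], "spin": 0},
])

```text
clock: 29.8
position: [0.554, 0.043, 0.3448]
ee_rot: [-0.0, -0.004, 1.0, 0.0]
contact_force: [-0.3, 0.6, 0.2]
width: 0.0854
```

```bash
python3 -c "
from h import *
im,cm,st=snap('wrist','w14'); print(st['clock'],st['position'],st['width'],np.degrees(np.arctan2(yaw(st)[1,1],yaw(st)[0,1])))
np.savez('w14.npz',im=im,K=cm[0],R=cm[1],C=cm[2])
im,cm,st=snap('scene','s14')
crop(im,230,100,390,280,3.3,'s14c')
rows([.463,.357,.3],0.3)"
```

```text
29.8 [0.55399066 0.04300852 0.34476264] 0.08539902106010046 90.4042096584089
n 11 pos [0.5534 0.043  0.3432] jaw 90.4 d [-0.0904  0.314  -0.0432] spin tot 90.1 q6 end approx -93.0
[{"slide":[0.008,0.029,0.004],"spin":8.19},{"slide":[0.012,0.027,0.004],"spin":8.19},{"slide":[0.016,0.025,0.004],"spin":8.19},{"slide":[0.019,0.023,0.004],"spin":8.19},{"slide":[0.022,0.020,0.004],"spin":8.19},{"slide":[0.025,0.016,0.004],"spin":8.19},{"slide":[0.027,0.013,0.004],"spin":8.19},{"slide":[0.028,0.009,0.004],"spin":8.19}]
[{"slide":[0.029,0.005,0.004],"spin":8.19},{"slide":[0.030,0.000,0.004],"spin":8.19},{"slide":[0.029,-0.004,0.004],"spin":8.19}]
```

View pics/w14.png

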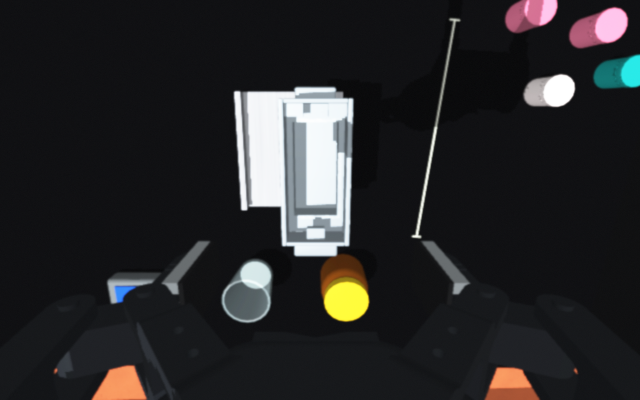

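View pics/s14c.png

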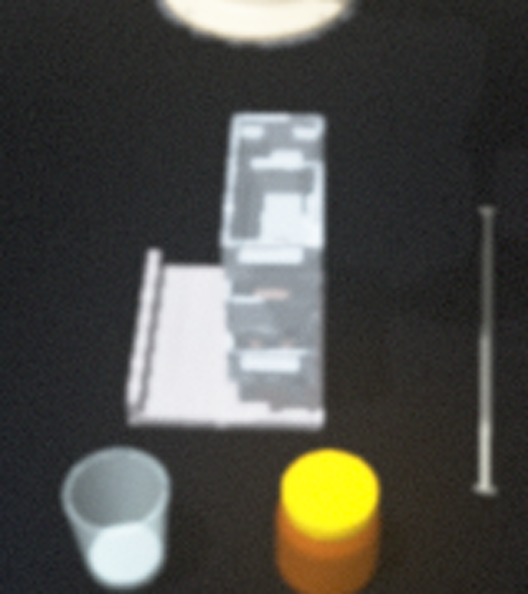

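Emit:
servo_tool([
  {"slide": [0.008, 0.029, 0.004], "spin": 8.19},
  {"slide": [0.012, 0.027, 0.004], "spin": 8.19},
  {"slide": [0.016, 0.025, 0.004], "spin": 8.19},
  {"slide": [0.019, 0.023, 0.004], "spin": 8.19},
  {"slide": [0.022, 0.02, 0.004], "spin": 8.19},
  {"slide": [0.025, 0.016, 0.004], "spin": 8.19},
  {"slide": [0.027, 0.013, 0.004], "spin": 8.19},
  {"slide": [0.028, 0.009, 0.02], "spin": 8.19},
])

```text
clock: 30.7
position: [0.4891, 0.2731, 0.2969]
ee_rot: [0.0, 0.541, 0.841, 0.0]
contact_force: [-0.6, -0.4, -0.0]
width: 0.0858
```

Emit:
servo_tool([
  {"slide": [0.029, 0.005, 0.04], "spin": 8.19},
  {"slide": [0.03, 0, 0.04], "spin": 8.19},
  {"slide": [0.029, -0.004, 0.04], "spin": 8.19},
  {"slide": [0, 0, 0.025], "spin": 0},
  {"slide": [0, 0, 0], "spin": 0},
  {"slide": [0, 0, 0], "spin": 0},
  {"slide": [0, 0, 0], "spin": 0},
])

```text
clock: 31.4
position: [0.4657, 0.3571, 0.1536]
ee_rot: [0.0, 0.705, 0.709, 0.001]
contact_force: [0.3, 0.2, -0.8]
width: 0.0858
```

```bash
python3 -c "
from h import *
im,cm,st=snap('wrist','w15'); print(st['clock'],st['position'],st['width'],np.degrees(np.arctan2(yaw(st)[1,1],yaw(st)[0,1])))
whites(im,cm,thr=200)"
```

```text
31.4 [0.4657262  0.35705165 0.1536215 ] 0.08578339107696471 0.27493397421283905
blob [ 186   93   61   54 2261] [213.2 119. ] circ 216.3 117.5 30.5 -> [0.391  0.4152 0.044 ]
blob [ 288  153   52   55 2175] [313.5 180.4] circ 313.3 179.7 27.6 -> [0.465  0.3669 0.044 ]
blob [ 162  198   70   97 2720] [196.9 235.2] circ 196.5 247.0 52.6 -> [0.3663 0.3084 0.044 ]
blob [422 241  48  64 809] [447.5 269.4] circ 436.5 272.1 34.3 -> [0.5719 0.2853 0.044 ]
blob [221 289 206  24 957] [318.7 302.7] circ 323.5 300.5 103.0 -> [0.4742 0.2572 0.044 ]
blob [  95  323   48   49 1325] [120.  349.8] circ 115.8 348.8 28.5 -> [0.2823 0.2062 0.044 ]
blob [490 347  24  20 244] [498.4 356.3] circ 502.5 357.0 13.8 -> [0.6428 0.1973 0.044 ]
```

View pics/w15.png

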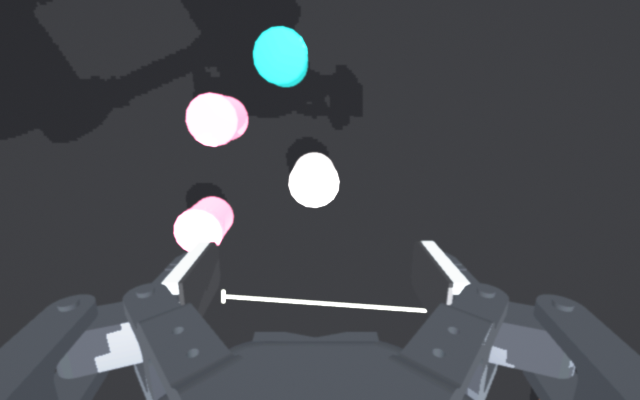

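```bash
python3 -c "
from h import *
st=manip.get_state();p=ray(cam('wrist',st),(314,182.3),.044)[0];print(p)
rows([p[0],p[1],.0108],0.3,n=4)"
```

```text
[0.46581989 0.36478205 0.044     ]
n 4 pos [0.4659 0.3571 0.154 ] jaw 0.26 d [-1.000e-04  7.700e-03 -1.432e-01] spin tot -0.04 q6 end approx 30.0
[{"slide":[0.002,-0.000,0.036],"spin":-0.01},{"slide":[0.002,-0.000,0.036],"spin":-0.01},{"slide":[0.002,-0.000,0.036],"spin":-0.01},{"slide":[0.002,-0.000,0.036],"spin":-0.01}]
```

Emit:
servo_tool([
  {"slide": [0.0077, 0, 0.02], "spin": 0},
  {"slide": [0, 0, 0.04], "spin": 0},
  {"slide": [0, 0, 0.04], "spin": 0},
  {"slide": [0, 0, 0.025], "spin": 0},
  {"slide": [0, 0, 0.012], "spin": 0},
  {"slide": [0, 0, 0.006], "spin": 0},
  {"slide": [0, 0, 0], "spin": 0},
  {"slide": [0, 0, 0], "spin": 0},
], hand=0.8)

```text
clock: 32.25
position: [0.4659, 0.3654, 0.0109]
ee_rot: [0.0, 0.705, 0.709, 0.002]
contact_force: [-0.6, -0.3, -0.3]
width: 0.0684
```

Emit:
servo_tool([
  {"slide": [0, 0, 0], "spin": 0},
  {"slide": [0, 0, 0], "spin": 0},
  {"slide": [0, 0, 0], "spin": 0},
  {"slide": [0, 0, 0], "spin": 0},
  {"slide": [0, 0, 0], "spin": 0},
  {"slide": [0, 0, 0], "spin": 0},
], hand=0, newtons=25)

```text
clock: 32.85
position: [0.4653, 0.3652, 0.0105]
ee_rot: [0.0, 0.705, 0.709, 0.001]
contact_force: [-0.6, -0.2, 7.2]
width: 0.0388
```

Emit:
servo_tool([
  {"slide": [0, 0, -0.03], "spin": 0},
  {"slide": [0, 0, -0.05], "spin": 0},
  {"slide": [0, 0, -0.05], "spin": 0},
  {"slide": [0, 0, -0.05], "spin": 0},
  {"slide": [0, 0, -0.05], "spin": 0},
  {"slide": [0, 0, -0.05], "spin": 0},
  {"slide": [0, 0, 0], "spin": 0},
  {"slide": [0, 0, 0], "spin": 0},
])

```text
clock: 33.65
position: [0.4648, 0.3649, 0.2906]
ee_rot: [0.0, 0.705, 0.709, 0.001]
contact_force: [-0.8, -0.5, -2.6]
width: 0.0391
```

```bash
python3 -c "
from h import *
rows([.554,.043,.285],0.3,n=8)"
```

```text
n 8 pos [0.4648 0.3649 0.2906] jaw 0.32 d [ 0.0892 -0.3219 -0.0056] spin tot 0.02 q6 end approx 31.0
[{"slide":[-0.040,0.011,0.001],"spin":0.00},{"slide":[-0.040,0.011,0.001],"spin":0.00},{"slide":[-0.040,0.011,0.001],"spin":0.00},{"slide":[-0.040,0.011,0.001],"spin":0.00},{"slide":[-0.040,0.011,0.001],"spin":0.00},{"slide":[-0.040,0.011,0.001],"spin":0.00},{"slide":[-0.040,0.011,0.001],"spin":0.00},{"slide":[-0.040,0.011,0.001],"spin":0.00}]
```

Emit:
servo_tool([
  {"slide": [-0.04, 0.011, 0], "spin": 0},
  {"slide": [-0.04, 0.011, 0], "spin": 0},
  {"slide": [-0.04, 0.011, 0], "spin": 0},
  {"slide": [-0.04, 0.011, 0], "spin": 0},
  {"slide": [-0.04, 0.011, 0], "spin": 0},
  {"slide": [-0.04, 0.011, 0], "spin": 0},
  {"slide": [-0.04, 0.011, 0], "spin": 0},
  {"slide": [-0.04, 0.011, 0], "spin": 0},
])

```text
clock: 34.45
position: [0.5532, 0.0436, 0.2865]
ee_rot: [-0.002, 0.705, 0.709, -0.002]
contact_force: [0.1, 0.4, 0.2]
width: 0.039
```

Emit:
servo_tool([
  {"slide": [0, 0, 0], "spin": 0},
  {"slide": [0, 0, 0], "spin": 0},
  {"slide": [0, 0, 0], "spin": 0},
  {"slide": [0, 0, 0], "spin": 0},
])

```text
clock: 34.85
position: [0.5536, 0.0465, 0.2886]
ee_rot: [-0.001, 0.705, 0.71, -0.0]
contact_force: [-0.0, 0.0, -0.6]
width: 0.0391
```

```bash
python3 -c "
from h import *
rows([.554,.043,.138],0.3,n=7)"
```

```text
n 7 pos [0.5536 0.0465 0.2886] jaw 0.41 d [ 0.0004 -0.0035 -0.1506] spin tot 0.11 q6 end approx -3.0
[{"slide":[-0.001,0.000,0.022],"spin":0.02},{"slide":[-0.001,0.000,0.022],"spin":0.02},{"slide":[-0.001,0.000,0.022],"spin":0.02},{"slide":[-0.001,0.000,0.022],"spin":0.02},{"slide":[-0.001,0.000,0.022],"spin":0.02},{"slide":[-0.001,0.000,0.022],"spin":0.02},{"slide":[-0.001,0.000,0.022],"spin":0.02}]
```

Emit:
servo_tool([
  {"slide": [-0.0035, 0, 0.04], "spin": 0},
  {"slide": [0, 0, 0.04], "spin": 0},
  {"slide": [0, 0, 0.03], "spin": 0},
  {"slide": [0, 0, 0.02], "spin": 0},
  {"slide": [0, 0, 0.014], "spin": 0},
  {"slide": [0, 0, 0.005], "spin": 0},
  {"slide": [0, 0, 0], "spin": 0},
  {"slide": [0, 0, 0], "spin": 0},
])

```text
clock: 35.65
position: [0.5549, 0.0423, 0.1412]
ee_rot: [0.001, 0.705, 0.709, 0.001]
contact_force: [0.0, -0.5, 0.2]
width: 0.0391
```

Emit:
servo_tool([
  {"slide": [0, 0, 0], "spin": 0},
  {"slide": [0, 0, 0], "spin": 0},
  {"slide": [0, 0, 0], "spin": 0},
  {"slide": [0, 0, 0], "spin": 0},
], hand=0.68)

```text
clock: 36.05
position: [0.5546, 0.0417, 0.1407]
ee_rot: [0.0, 0.705, 0.709, 0.0]
contact_force: [0.2, 0.6, 0.3]
width: 0.0579
```

Emit:
servo_tool([
  {"slide": [0, 0, -0.03], "spin": 0},
  {"slide": [0, 0, -0.05], "spin": 0},
  {"slide": [0, 0, -0.05], "spin": 0},
  {"slide": [0, 0, -0.05], "spin": 0},
  {"slide": [0, 0, -0.03], "spin": 0},
  {"slide": [0, 0, 0], "spin": 0},
  {"slide": [0, 0, 0], "spin": 0},
])

```text
clock: 36.75
position: [0.5544, 0.0417, 0.3508]
ee_rot: [0.0, 0.705, 0.709, 0.0]
contact_force: [-0.4, -0.3, -0.1]
width: 0.058
```

```bash
python3 -c "
from h import *
im,cm,st=snap('wrist','w16'); print(st['clock'],st['position'],st['width'])
im,cm,st=snap('scene','s16')
crop(im,230,100,500,280,2.9,'s16c')
"
```

```text
36.75 [0.55441001 0.04165729 0.35075866] 0.05799303303668949
```

View pics/w16.png

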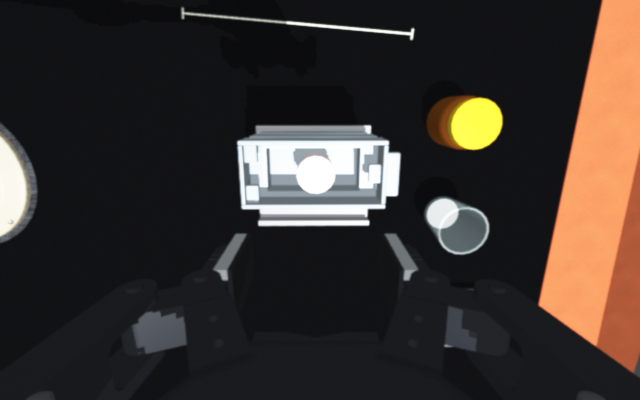

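View pics/s16c.png

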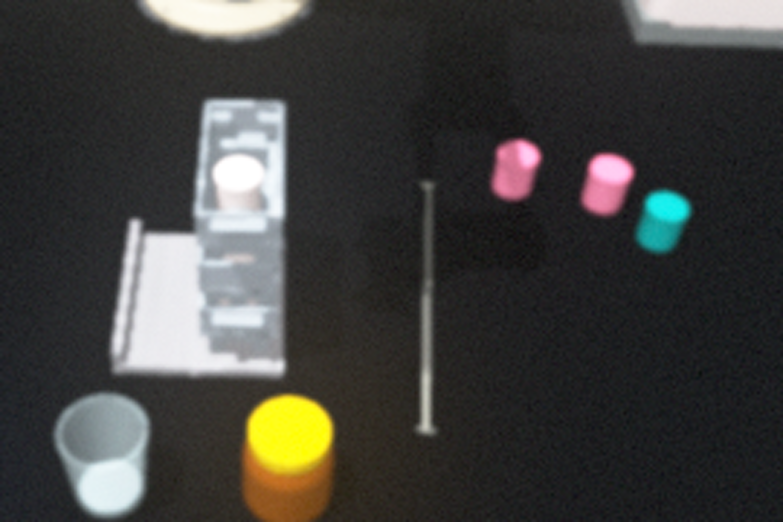

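```bash
python3 -c "
from h import *
def mk(p,jaw):
    c=eyes.calibration('wrist');K=np.array([[c['fx'],0,c['cx']],[0,c['fy'],c['cy']],[0,0,1.]])
    a=np.radians(jaw);y=np.array([np.cos(a),np.sin(a),0]);x=np.array([-np.sin(a),np.cos(a),0]);T=np.eye(4);T[:3,:3]=np.c_[x,y,[0,0,-1]];T[:3,3]=p;M=T@c['hand_eye'];return K,M[:3,:3],M[:3,3]
for cm,px in [(mk((.42893,.18998,.15992),.536),[(253,132),(591,161.5)]),(mk((.48293,.2857,.1123),.31),[(184,247),(549,276.5)]),(mk((.46077,.26629,.16107),.305),[(224,210.5),(542,235.5)]),(mk((.55441,.04166,.35076),.3),[(182.5,13),(412,34)])]:
    r=ray(cm,px,0.);print(r.round(4)[:,:2].tolist(),np.linalg.norm(r[1]-r[0]).round(4),np.degrees(np.arctan2(*(r[1]-r[0])[1::-1])).round(2),'y@.555',round(float(np.interp(.555,r[:,0],r[:,1])),4))
"
```

```text
[[0.3717, 0.2333], [0.6907, 0.2083]] 0.3199 -4.48 y@.555 0.2189
[[0.3714, 0.2355], [0.6894, 0.2086]] 0.3191 -4.84 y@.555 0.22
[[0.3713, 0.2332], [0.691, 0.2078]] 0.3207 -4.54 y@.555 0.2186
[[0.3715, 0.2326], [0.6902, 0.2074]] 0.3197 -4.51 y@.555 0.2181
```

```bash
python3 -c "
from h import *
im=cv2.imread('pics/s13.png');crop(im,200,0,440,200,3.3,'s13d')
cm=cam('scene')
p=np.array([.5528,.0415,.2516])
for dz in (0,.073,.15,.2,.25,.3): print(dz,(proj(cm,p+[0,0,dz])-[200,0])*3.3,(proj(cm,p+[0,.05,dz])-[200,0])*3.3)"
```

```text
0 [[369.39669299 430.87912651]] [[441.87923473 433.06485576]]
0.073 [[369.23599072 339.17361681]] [[446.37114598 341.48611413]]
0.15 [[369.04250539 228.76030564]] [[451.77950721 231.22326866]]
0.2 [[368.90107387 148.0517452 ]] [[455.73291773 150.62319876]]
0.25 [[368.74491636  58.9397266 ]] [[460.09803335  61.62950011]]
0.3 [[368.57160662 -39.9602953 ]] [[464.9426987  -37.14100796]]
```

View pics/s13d.png

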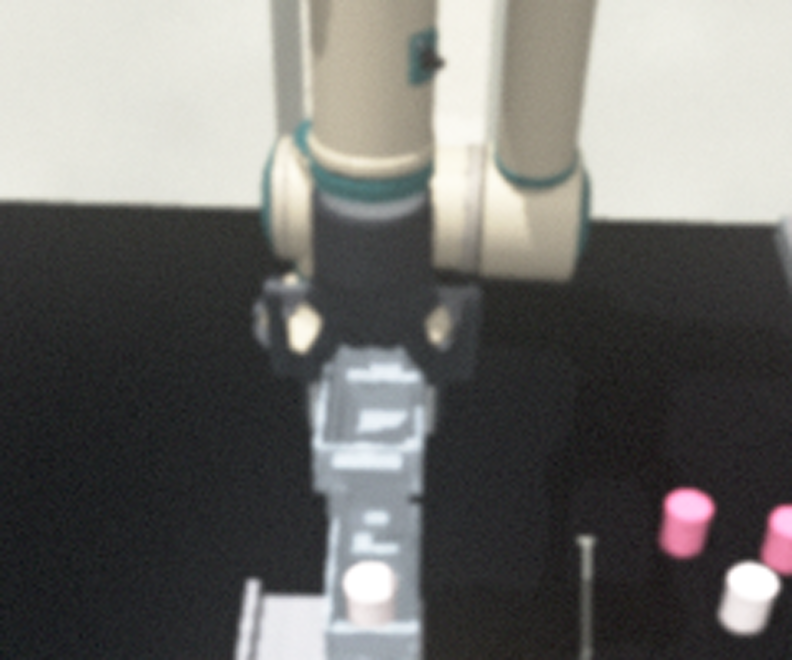

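```bash
python3 -c "
from h import *
im=cv2.imread('pics/s16.png');crop(im,220,0,460,200,3.3,'s16d')
im=cv2.imread('pics/t5.png');crop(im,270,100,400,240,4.2,'t5d')"
```

```text
(no output)
```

View pics/s16d.png

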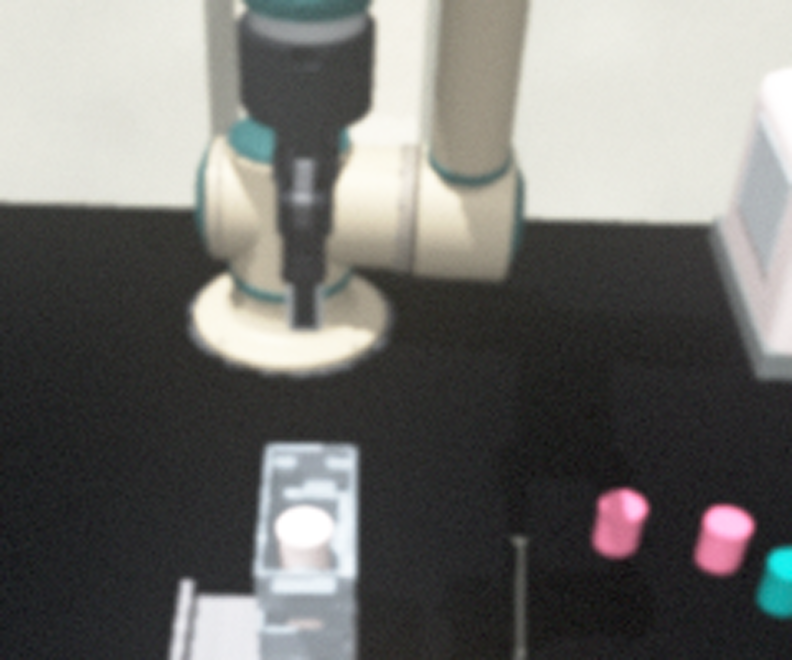

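View pics/t5d.png

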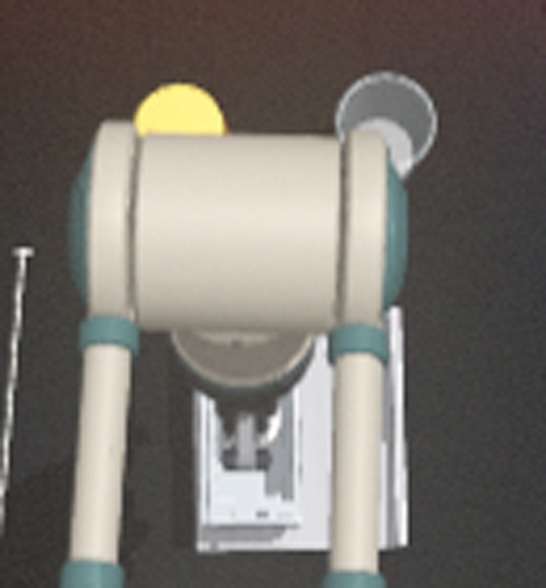

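Emit:
servo_tool([
  {"slide": [-0.04, 0, 0], "spin": 0},
  {"slide": [-0.04, 0, 0], "spin": 0},
  {"slide": [-0.04, 0, 0], "spin": 0},
  {"slide": [-0.04, 0, 0.02], "spin": 0},
  {"slide": [0, 0, 0.05], "spin": 0},
  {"slide": [0, 0, 0.05], "spin": 0},
  {"slide": [0, 0, 0.04], "spin": 0},
  {"slide": [0, 0, 0], "spin": 0},
], hand=1)

```text
clock: 37.65
position: [0.5496, -0.1166, 0.1827]
ee_rot: [-0.008, 0.705, 0.709, -0.004]
contact_force: [-0.7, -0.0, -0.4]
width: 0.0853
```

Emit:
servo_tool([
  {"slide": [0, 0, 0], "spin": 0},
  {"slide": [0, 0, 0], "spin": 0},
  {"slide": [0, 0, 0], "spin": 0},
])

```text
clock: 37.95
position: [0.5569, -0.1186, 0.1928]
ee_rot: [0.002, 0.705, 0.709, 0.001]
contact_force: [-1.2, 0.3, -0.1]
width: 0.0852
```

```bash
python3 -c "
from h import *
im,cm,st=snap('wrist','w17'); print(st['clock'],st['position'],st['width'],np.degrees(np.arctan2(yaw(st)[1,1],yaw(st)[0,1])))
np.savez('w17.npz',im=im,K=cm[0],R=cm[1],C=cm[2])
crop(im,220,60,420,220,4,'w17c')"
```

```text
37.95 [ 0.55688332 -0.11864437  0.1928443 ] 0.0851617674275388 0.3279656139990308
```

View pics/w17.png

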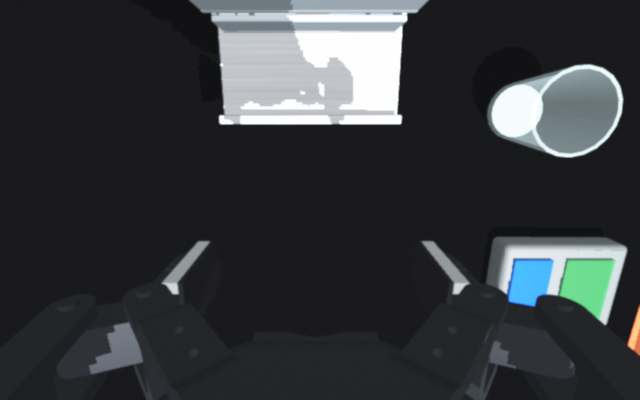

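```bash
python3 -c "
from h import *
d=np.load('w17.npz'); cm=(d['K'],d['R'],d['C'])
u=ray(cm,[(219,124.3),(402,124)],.028); print(u.round(4),u.mean(0).round(4),np.linalg.norm(u[0]-u[1]),np.degrees(np.arctan2(*(u[1]-u[0])[1::-1])))
rows([.5535,-.10,.002],0.3)"
```

```text
[[ 0.4684 -0.0688  0.028 ]
 [ 0.6392 -0.0678  0.028 ]] [ 0.5538 -0.0683  0.028 ] 0.1707857835866792 0.32865904497790627
n 5 pos [ 0.5566 -0.1186  0.1927] jaw 0.33 d [-0.0031  0.0186 -0.1907] spin tot 0.03 q6 end approx -19.0
[{"slide":[0.004,-0.001,0.038],"spin":0.01},{"slide":[0.004,-0.001,0.038],"spin":0.01},{"slide":[0.004,-0.001,0.038],"spin":0.01},{"slide":[0.004,-0.001,0.038],"spin":0.01},{"slide":[0.004,-0.001,0.038],"spin":0.01}]
```

Emit:
servo_tool([
  {"slide": [0.015, -0.003, 0.04], "spin": 0},
  {"slide": [0, 0, 0.04], "spin": 0},
  {"slide": [0, 0, 0.04], "spin": 0},
  {"slide": [0, 0, 0.04], "spin": 0},
  {"slide": [0, 0, 0.02], "spin": 0},
  {"slide": [0, 0, 0.01], "spin": 0},
  {"slide": [0, 0, 0], "spin": 0},
  {"slide": [0, 0, 0], "spin": 0},
])

```text
clock: 38.8
position: [0.5536, -0.1037, 0.0017]
ee_rot: [0.001, 0.705, 0.709, 0.001]
contact_force: [1.0, 0.3, -0.7]
width: 0.085
```

Emit:
servo_tool([
  {"slide": [0.006, 0, 0], "spin": 0},
  {"slide": [0.006, 0, 0], "spin": 0},
  {"slide": [0, 0, 0], "spin": 0},
  {"slide": [0, 0, 0], "spin": 0},
])

```text
clock: 39.2
position: [0.5523, -0.0909, 0.0009]
ee_rot: [0.0, 0.705, 0.709, 0.0]
contact_force: [-0.2, 0.8, 0.3]
width: 0.0854
```

Emit:
servo_tool([
  {"slide": [0.004, 0, 0], "spin": 0},
  {"slide": [0.004, 0, 0], "spin": 0},
  {"slide": [0.003, 0, 0], "spin": 0},
  {"slide": [0.003, 0, 0], "spin": 0},
  {"slide": [0.003, 0, 0], "spin": 0},
])

```text
clock: 39.7
position: [0.5522, -0.075, 0.0003]
ee_rot: [0.001, 0.705, 0.709, -0.001]
contact_force: [-0.7, -4.7, -0.8]
width: 0.0853
```

Emit:
servo_tool([
  {"slide": [0.003, 0, 0], "spin": 0.2},
  {"slide": [0.003, 0, 0], "spin": 0.2},
  {"slide": [0.003, 0, 0], "spin": 0.2},
  {"slide": [0.003, 0, 0], "spin": 0.2},
])

```text
clock: 40.1
position: [0.5519, -0.0621, 0.0002]
ee_rot: [-0.0, 0.71, 0.704, -0.0]
contact_force: [-0.5, -4.0, -1.3]
width: 0.0852
```

Emit:
servo_tool([
  {"slide": [0.005, 0, 0], "spin": 0.25},
  {"slide": [0.005, 0, 0], "spin": 0.25},
  {"slide": [0.005, 0, 0], "spin": 0.25},
  {"slide": [0.005, 0, 0], "spin": 0.25},
  {"slide": [0.005, 0, 0], "spin": 0.25},
  {"slide": [0.005, 0, 0], "spin": 0.25},
  {"slide": [0.005, 0, 0], "spin": 0.25},
  {"slide": [0.005, 0, 0], "spin": 0.25},
])

```text
clock: 40.9
position: [0.5529, -0.0218, 0.0003]
ee_rot: [-0.0, 0.722, 0.691, -0.0]
contact_force: [0.1, -4.3, -1.9]
width: 0.086
```

Emit:
servo_tool([
  {"slide": [0.005, 0, 0], "spin": 0.25},
  {"slide": [0.005, 0, 0], "spin": 0.25},
  {"slide": [0.005, 0, 0], "spin": 0.25},
  {"slide": [0.005, 0, 0], "spin": 0.25},
  {"slide": [0.005, 0, 0], "spin": 0.25},
  {"slide": [0.005, 0, 0], "spin": 0.25},
  {"slide": [0.005, 0, 0], "spin": 0.25},
  {"slide": [0, 0, 0], "spin": 0},
])

```text
clock: 41.7
position: [0.555, 0.0139, 0.0004]
ee_rot: [-0.0, 0.733, 0.68, 0.001]
contact_force: [-0.3, -0.3, 0.6]
width: 0.0854
```

```bash
python3 -c "
from h import *
im,cm,st=snap('wrist','w18'); print(st['clock'],st['position'],np.degrees(np.arctan2(yaw(st)[1,1],yaw(st)[0,1])),st['contact_force'])
im,cm,st=snap('top','t18'); crop(im,230,130,430,280,4,'t18c')
im,cm,st=snap('scene','s18'); crop(im,230,100,430,280,3.3,'s18c')"
```

```text
41.7 [5.54966864e-01 1.39283809e-02 3.56478981e-04] -4.258461763518696 [-0.2904836  -0.28790035  0.64718352]
```

View pics/t18c.png

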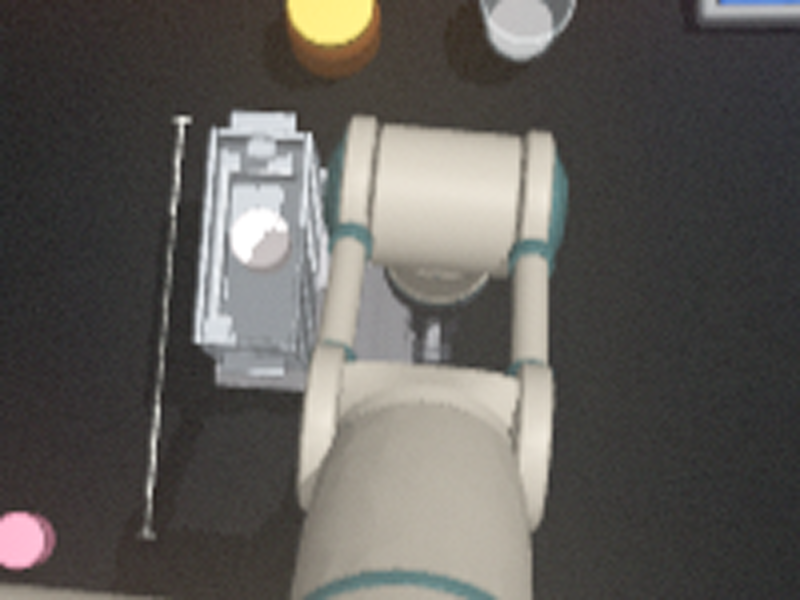

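View pics/s18c.png

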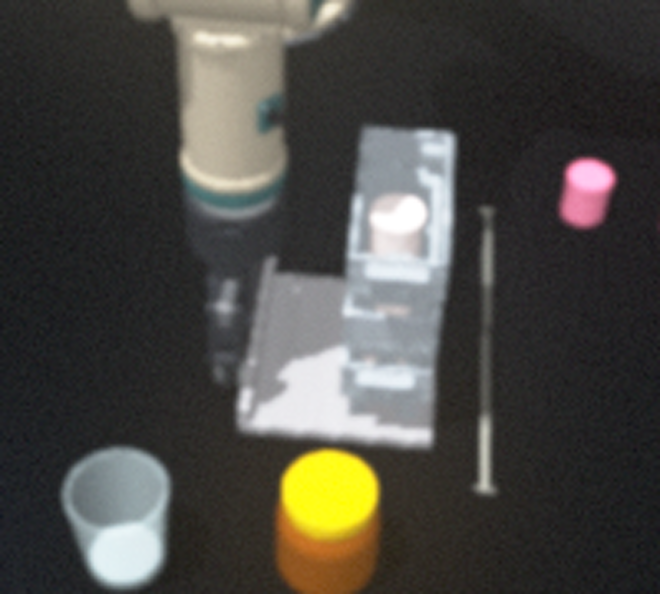

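Emit:
servo_tool([
  {"slide": [0.005, 0, 0], "spin": 0.1},
  {"slide": [0.005, 0, 0], "spin": 0.1},
  {"slide": [0.005, 0, 0], "spin": 0},
  {"slide": [0.005, 0, 0], "spin": 0},
  {"slide": [0.005, 0, 0], "spin": 0},
  {"slide": [0.004, 0, 0], "spin": 0},
  {"slide": [0.003, 0, 0], "spin": 0},
  {"slide": [0, 0, 0], "spin": 0},
])

```text
clock: 42.65
position: [0.5577, 0.0446, 0.0005]
ee_rot: [0.0, 0.734, 0.679, 0.0]
contact_force: [-0.7, -3.6, 0.7]
width: 0.085
```

```bash
python3 -c "
from h import *
im,cm,st=snap('wrist','w19'); print(st['clock'],st['position'],np.degrees(np.arctan2(yaw(st)[1,1],yaw(st)[0,1])),st['contact_force'])
im,cm,st=snap('scene','s19'); crop(im,280,130,420,270,5,'s19c')
print(proj(cm,[[.6897,.2079,0],[.3715,.2329,0]]))"
```

```text
42.65 [5.57695279e-01 4.45674416e-02 5.32389245e-04] -4.422452489526984 [-0.67694144 -3.61731569  0.67437216]
[[376.10998699 247.47295284]
 [376.95536824 163.36980238]]
```

View pics/w19.png

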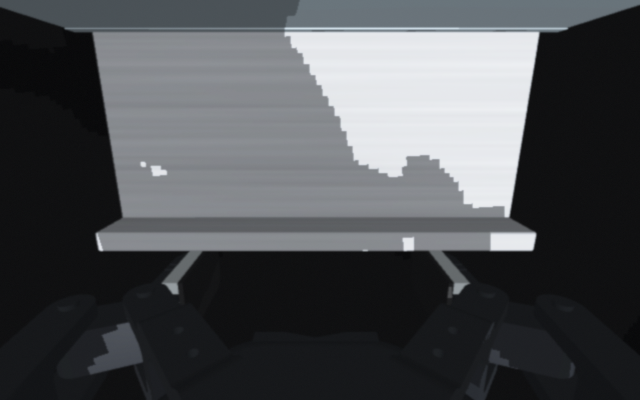

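View pics/s19c.png

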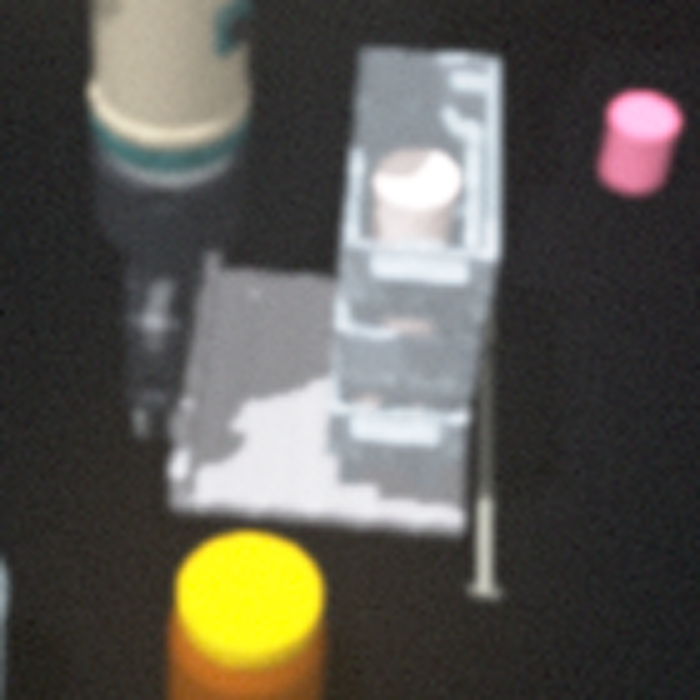

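```bash
cat > up.py <<'E'
from h import *
im=cv2.imread('pics/w19.png')
p=np.array([.5577,.04457,.0005]);jaw=-4.42
c=eyes.calibration('wrist');K=np.array([[c['fx'],0,c['cx']],[0,c['fy'],c['cy']],[0,0,1.]])
a=np.radians(jaw);y=np.array([np.cos(a),np.sin(a),0]);x=np.array([-np.sin(a),np.cos(a),0]);T=np.eye(4);T[:3,:3]=np.c_[x,y,[0,0,-1]];T[:3,3]=p;M=T@c['hand_eye'];cm=K,M[:3,:3],M[:3,3]
u=ray(cm,[(97,250.5),(536,250.5)],.028);m=u.mean(0);print(u,m,np.linalg.norm(u[1]-u[0]),np.degrees(np.arctan2(*(u[1]-u[0])[1::-1])))
n=np.array([np.sin(np.radians(4.5)),np.cos(np.radians(4.5))]);L=np.array([.531,.2203])
print('edge to line remaining: ',(L-m[:2])@n-.151,'finger offset',(m[:2]-p[:2])@n)
# scene: plate corner (far,front) px
cs=cam('scene'); q=np.array([(464/5+280,527/5+130)]); pt=ray(cs,q,.010)[0]; print(pt,'dist to line',(L-pt[:2])@n)
print('line scene',ray(cs,[(484/5+280,592/5+130)],0))
E
python3 up.py
```

```text
[[0.47520073 0.06338372 0.028     ]
 [0.64409135 0.0500202  0.028     ]] [0.55964604 0.05670196 0.028     ] 0.16941848553586855 -4.524119231552565
edge to line remaining:  0.009846182612921361 finger offset 0.01224724258806776
[0.65960311 0.20042064 0.01      ] dist to line 0.00972799811578725
line scene [[0.69249063 0.20942861 0.        ]]
```

Emit:
servo_tool([
  {"slide": [0.003, 0, 0], "spin": 0},
  {"slide": [0.003, 0, 0], "spin": 0},
  {"slide": [0.002, 0, 0], "spin": 0},
  {"slide": [0, 0, 0], "spin": 0},
  {"slide": [0, 0, 0], "spin": 0},
  {"slide": [0, 0, 0], "spin": 0},
])

```text
clock: 43.35
position: [0.5582, 0.0522, 0.0005]
ee_rot: [0.0, 0.734, 0.679, 0.0]
contact_force: [-0.5, -5.9, 2.8]
width: 0.0854
```

```bash
python3 -c "
from h import *
im,cm,st=snap('wrist','w20'); print(st['clock'],st['position'],np.degrees(np.arctan2(yaw(st)[1,1],yaw(st)[0,1])),st['contact_force'])
np.savez('w20.npz',K=cm[0],R=cm[1],C=cm[2])
crop(im,80,200,560,260,1.6,'w20c')
im,cm,st=snap('scene','s20'); crop(im,330,150,400,260,5.4,'s20c')
im,cm,st=snap('top','t20'); crop(im,250,140,330,280,4.2,'t20c')"
```

```text
43.35 [5.58210051e-01 5.22263739e-02 5.18831282e-04] -4.4310337257511065 [-0.45846269 -5.91852167  2.75407672]
```

View pics/w20c.png

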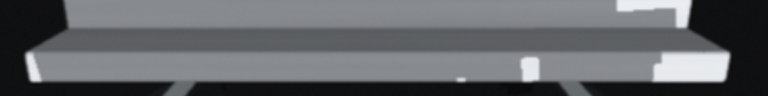

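View pics/s20c.png

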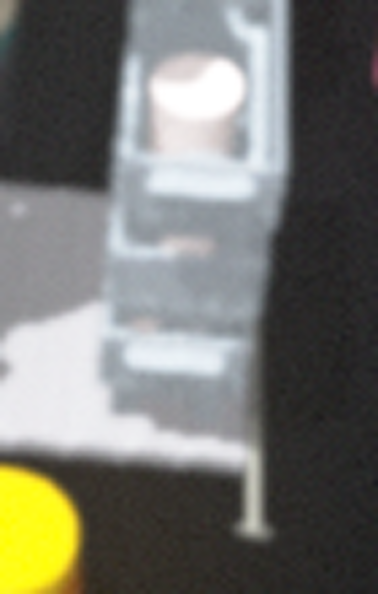

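View pics/t20c.png

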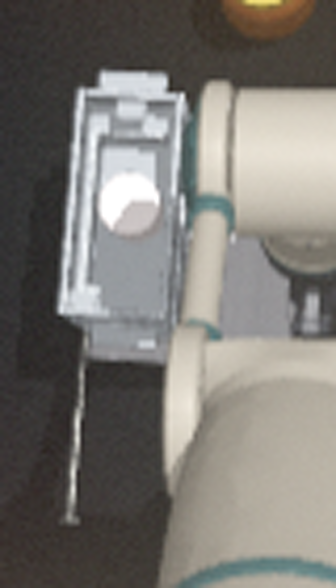

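```bash
python3 -c "
from h import *
n=np.array([np.sin(np.radians(4.5)),np.cos(np.radians(4.5))]);L=np.array([.531,.2203])
cs=cam('scene');f=lambda q:np.array([q[0]/5.4+330,q[1]/5.4+150])
a=ray(cs,f((249,467)),.010)[0];b=ray(cs,f((252,440)),.010)[0]; l=ray(cs,[f((252,530)),f((257,470))],0); print(a,l)
print('to measured line',(L-a[:2])@n,'to line seen here',(l[0,:2]-a[:2])@n,(l[1,:2]-a[:2])@n)
d=np.load('w20.npz'); cm=(d['K'],d['R'],d['C'])
u=ray(cm,[(26/1.6+80,80.5/1.6+200),(728/1.6+80,80.5/1.6+200)],.028);m=u.mean(0);print(u,np.degrees(np.arctan2(*(u[1]-u[0])[1::-1])),(L-m[:2])@n-.151)
ct=cam('top');g=lambda q:np.array([q[0]/4.2+250,q[1]/4.2+140])
a=ray(ct,g((86,360)),.010)[0];l=ray(ct,[g((69,520)),g((82,360))],0);print('top',a,l,(L-a[:2])@n,(l[:,:2]-a[:2])@n)
"
```

```text
[0.66274406 0.20860863 0.01      ] [[0.69172845 0.20914969 0.        ]
 [0.65658324 0.21403288 0.        ]]
to measured line 0.001318813812288648 to line seen here 0.002813480289409401 0.004924161751644399
[[0.4754535  0.07117588 0.028     ]
 [0.64423739 0.0577491  0.028     ]] -4.548306032385012 0.002093926554147113
top [0.48253581 0.21776643 0.01      ] [[0.36874251 0.23046426 0.        ]
 [0.4833379  0.2220956  0.        ]] 0.0063282186048385335 [0.00373057 0.00437876]
```

Emit:
servo_tool([
  {"slide": [0.0015, 0, 0], "spin": 0},
  {"slide": [0.001, 0, 0], "spin": 0},
  {"slide": [0, 0, 0], "spin": 0},
  {"slide": [0, 0, 0], "spin": 0},
  {"slide": [0, 0, 0], "spin": 0},
])

```text
clock: 44.0
position: [0.5584, 0.0546, 0.0005]
ee_rot: [0.0, 0.734, 0.679, -0.0]
contact_force: [-0.9, -6.0, 2.3]
width: 0.0852
```

Emit:
servo_tool([
  {"slide": [-0.01, 0, 0], "spin": 0},
  {"slide": [-0.02, 0, 0], "spin": 0},
  {"slide": [-0.03, 0, -0.02], "spin": 0},
  {"slide": [0, 0, -0.05], "spin": 0},
  {"slide": [0, 0, -0.05], "spin": 0},
  {"slide": [0, 0, -0.05], "spin": 0},
  {"slide": [0, 0, -0.05], "spin": 0},
  {"slide": [0, 0, -0.05], "spin": 0},
])

```text
clock: 44.8
position: [0.5529, -0.0041, 0.2721]
ee_rot: [-0.001, 0.734, 0.679, 0.001]
contact_force: [0.4, -0.3, -0.1]
width: 0.0856
```

```bash
python3 -c "
from h import *
rows([.555,.36,.33],-4.5)"
```

```text
n 9 pos [ 0.5529 -0.0041  0.2721] jaw -4.44 d [0.0021 0.3641 0.0579] spin tot 0.06 q6 end approx -3.0
[{"slide":[0.040,-0.003,-0.006],"spin":0.01},{"slide":[0.040,-0.003,-0.006],"spin":0.01},{"slide":[0.040,-0.003,-0.006],"spin":0.01},{"slide":[0.040,-0.003,-0.006],"spin":0.01},{"slide":[0.040,-0.003,-0.006],"spin":0.01},{"slide":[0.040,-0.003,-0.006],"spin":0.01},{"slide":[0.040,-0.003,-0.006],"spin":0.01},{"slide":[0.040,-0.003,-0.006],"spin":0.01}]
[{"slide":[0.040,-0.003,-0.006],"spin":0.01}]
```

Emit:
servo_tool([
  {"slide": [0.03, 0, -0.03], "spin": 0},
  {"slide": [0.04, 0, -0.03], "spin": 0},
  {"slide": [0.04, 0, 0], "spin": 0},
  {"slide": [0.04, 0, 0], "spin": 0},
  {"slide": [0.04, 0, 0], "spin": 0},
  {"slide": [0.04, 0, 0], "spin": 0},
  {"slide": [0.025, 0, 0], "spin": 0},
  {"slide": [0, 0, 0], "spin": 0},
])

```text
clock: 45.6
position: [0.5726, 0.2534, 0.3291]
ee_rot: [-0.002, 0.732, 0.681, 0.0]
contact_force: [-0.5, -0.6, -1.0]
width: 0.0853
```

Emit:
servo_tool([
  {"slide": [0, 0, 0], "spin": 0},
  {"slide": [0, 0, 0], "spin": 0},
  {"slide": [0, 0, 0], "spin": 0},
])

```text
clock: 45.9
position: [0.5733, 0.2483, 0.3304]
ee_rot: [-0.0, 0.734, 0.679, -0.0]
contact_force: [-0.5, -0.5, 0.3]
width: 0.0851
```

```bash
python3 -c "
from h import *
im,cm,st=snap('wrist','w21'); print(st['clock'],st['position'],np.degrees(np.arctan2(yaw(st)[1,1],yaw(st)[0,1])))
np.savez('w21.npz',im=im,K=cm[0],R=cm[1],C=cm[2])
"
```

```text
45.9 [0.57327167 0.24826151 0.33042784] -4.526039853152272
```

View pics/w21.png

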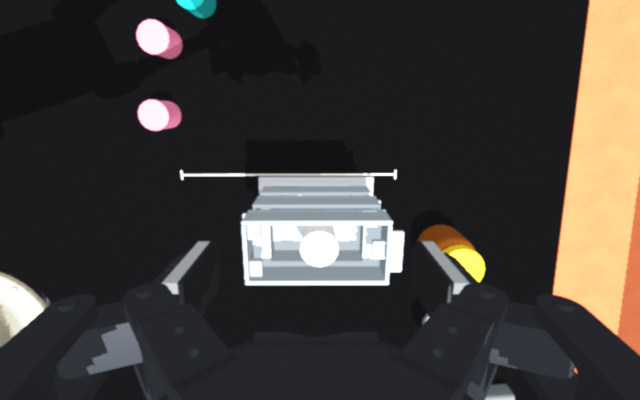

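```bash
python3 -c "
from h import *
im=cv2.imread('pics/w21.png'); crop(im,170,160,410,215,3.3,'w21c'); crop(im,230,165,310,205,9,'w21d'); crop(im,330,165,410,205,9,'w21e')
"
```

```text
(no output)
```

View pics/w21d.png

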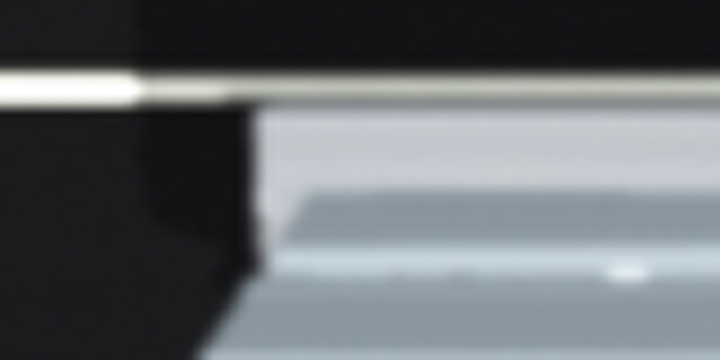

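View pics/w21e.png

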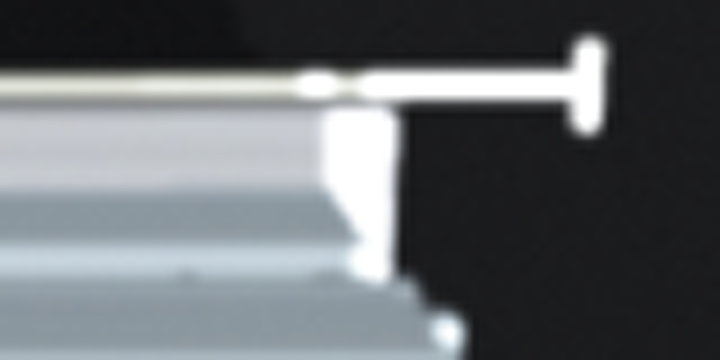

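```bash
python3 -c "
from h import *
d=np.load('w21.npz'); cm=(d['K'],d['R'],d['C'])
n=np.array([np.sin(np.radians(4.5)),np.cos(np.radians(4.5))])
for x,yl,yt in [(258,88,107),(290,88,107),(340,85,103),(374,85,104)]:
  l=ray(cm,(x,165+yl/9-.45),0)[0]; t=ray(cm,(x,165+yt/9-.45),.01)[0]; print(x,l.round(4),t.round(4),'gap',((l-t)[:2]@n).round(4))
l=ray(cm,[(181.5,175),(395.5,174.3)],0);print(l,np.linalg.norm(l[1]-l[0]),np.degrees(np.arctan2(*(l[1]-l[0])[1::-1])))
"
```

```text
258 [0.4862 0.2244 0.    ] [0.4877 0.2231 0.01  ] gap 0.0011
290 [0.5339 0.2205 0.    ] [0.5345 0.2193 0.01  ] gap 0.0011
340 [0.6085 0.215  0.    ] [0.6077 0.2141 0.01  ] gap 0.001
374 [0.6593 0.2109 0.    ] [0.6575 0.2099 0.01  ] gap 0.0011
[[0.37188607 0.23254567 0.        ]
 [0.69135162 0.20784446 0.        ]] 0.3204190786551715 -4.421335814837998
```

```bash
python3 -c "
from h import *
d=np.load('w21.npz'); cm=(d['K'],d['R'],d['C'])
r=ray(cm,[(242.5,221),(392,220.5),(390,285),(244.5,285.5)],.186);print(r.round(4),r.mean(0).round(4),np.linalg.norm(r-np.roll(r,-1,0),axis=1).round(4))
print('tub',ray(cm,(319.5,249.5),.122+.048))
im,cm,st=snap('scene','s21'); crop(im,230,100,430,280,3.9,'s21c'); im,cm,st=snap('top','t21'); crop(im,180,90,440,280,3,'t21c'); print(st['clock'],st['contact_force'])"
```

```text
[[0.5025 0.2161 0.186 ]
 [0.643  0.2053 0.186 ]
 [0.6397 0.1372 0.186 ]
 [0.495  0.1484 0.186 ]] [0.5701 0.1767 0.186 ] [0.141  0.0682 0.1451 0.0682]
tub [[0.5722502  0.17379179 0.17      ]]
46.0 [-0.54655946  0.03071674 -0.3511184 ]
```

View pics/s21c.png

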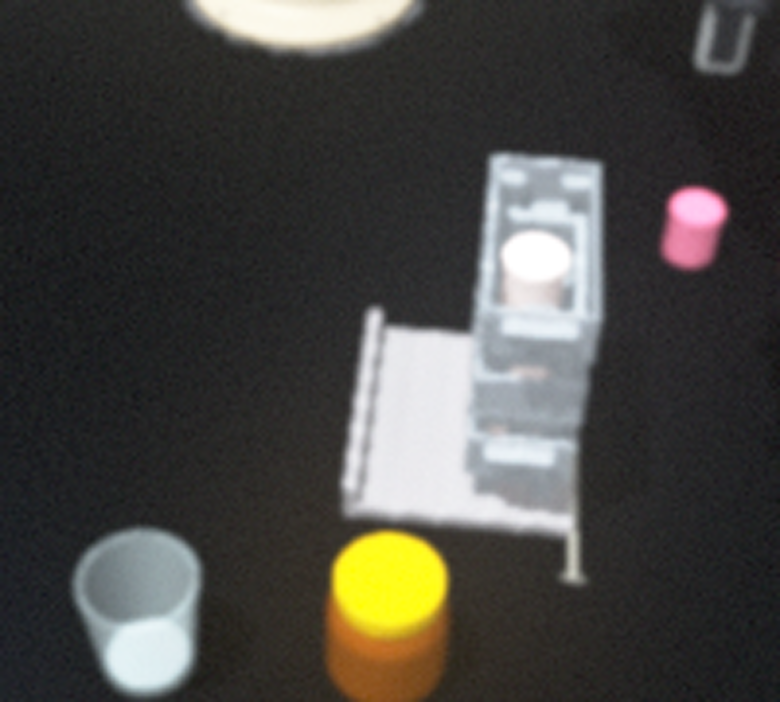

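```bash
python3 -c "
from rig import manip
print(manip.sign_off())"
```

```text
the job is handed in; nothing more can be done
None
```

I packed and stacked everything, slid the sled to the line, and handed the job in at about 46 s on the clock. No verdict came back.

- **Packing:** One white tub stands in the sled's tote and one in each of the two loose totes; only two loose totes were there. Both totes are stacked on the sled's tote, each turned half round to the one below. One tub had been knocked about 3 cm aside, so I measured it again before grasping. I did not touch the pink and turquoise look-alikes, the jar or the beaker.
- **Sled:** I pushed it on the outside of its upstand with both open fingers, turning it about 4.8° on the way.

**Last checks:**
- **Front edge:** it lies about 1 mm short of the line at all four points measured along it, and between the ticks. Just before the final 2.5 mm push, the cameras put the gap at anywhere from 1.3 to 6.3 mm. I went by the closest view, which showed edge and line together.
- **Column:** the top tote sits within about 2 mm of the sled tote's centre, with its tub upright. The scene view shows the column straight, and the seating heights matched 56 mm per tote.
- **Clearance:** the gripper was clear of everything when I handed in.

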